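Sort keyed change gears onto their stands

ROBOT

A 6-joint arm with a two-finger parallel gripper is mounted at the origin on a cart in front of the work surface, level with it; the furniture and walls round the work are solid. World frame = base frame: x ahead of the robot, y to its left, z up, the work surface at z = 0. Lengths are in m, angles in rad, forces in N, time in s.
With the tool pointing down it reaches from about 0.375 to 0.9 m from the base axis. Payload 3.1 kg.
Tool frame: the origin (TCP) lies on the centre line of the jaws, within the pads' length; the fingertips stand 11 mm ahead of it and the grasp point (between the pads) lies 8 mm behind it; x points along the fingers, y is the direction in which the jaws open and shut, and the axes are right-handed (so a half turn about x gives the same grasp; the last joint's range is limited). The gripper opens to 87 mm and grips with 3 to 60 N. Pads are 19 mm wide; open, the fingers measure 117 mm over their backs; the gripper's body (75 mm by 190 mm) begins 51 mm behind the grasp point.
Start: joints at [0.987, 0.527, 1.433, -0, 1.181, -0.178], TCP at [0.247, 0.574, 0.234] pointing down, gripper open.
Joint ranges: [-3.08, 3.08], [-0.75, 2.2], [0.22, 2.44], [-1.43, 4.57], [0, 2.65], [-2.85, 2.85]. Speed limits (rad/s): [2.79, 2.79, 3.14, 3.14, 3.14, 3.14].

INTERFACE

Orientations are given as a unit quaternion [x, y, z, w].
In Python, from rig import robot, camera, camera_info gives the robot as it stands.
- The arm moves only by the shell command python3 -m inch 'ROWS' [FORCE]. ROWS is JSON, a list that holds one entry, the list of rows, each a list of 5 numbers: the shift along the tool's x, y, z in cm, then the turn about the tool's x in rad, then the opening, from 0 (shut) to 1 (fully open). A call has 1 to 8 rows; each row shifts and turns the pose as measured when the row begins, along the tool's axes as they then stand; what a row does not reach is not made up. A row lasts 1/12 s, in which the tool goes at most 41.7 mm and 7.16 degrees, less where a joint would pass 70% of its speed; a pose out of reach is approached as far as the arm can. A call with a gripper value outside its range is refused whole. The fingers move at their own pace and stop on an object; FORCE is the grip in N (left out, the last holds). Time passes only in rows, so rows that do not move let the fingers close. It gives the time, the measured TCP pose, the force and the opening at its end, in the units of the state.
- robot.get_obs(): the state, without advancing time (a new reading comes with each control period).
- camera(name): name is "scene" or "top" or "wrist"; returns the picture (480x640x3 uint8, red, green, blue); there is no depth.
- camera_info(name): a dict with "camera_matrix" (3x3 intrinsics, pixels), "rvec" (rotation vector, rad) and "tvec" (3), from world to camera coordinates, as OpenCV has them. Camera axes: x right, y down, z forward; pixel columns grow to the right and rows downward; lengths in m; the calibration is good to about 2 mm. A picture is of the moment at which its call begins: read the wrist's pose just before it. camera_info takes no time and is no camera call; for the wrist camera it gives the pose at the moment of the call.
- robot.hand_in(): hands the job in, once; it reports no verdict.
The state is a dict: "time": time; "q": joint angles; "joint_velocities": joint speeds; "joint_torque": joint torques, N m; "position": TCP position; "tool_rot": TCP orientation; "ft_force": force on the tool from outside, world axes, zero at the start; "moment": the same for the moment, N m; "grip_width": finger opening in m.
Only numpy, scipy, OpenCV 4.12 (cv2) and the standard library are available. Lean on these libraries where they do the work, as an engineer would, in place of code of your own. Each camera call takes 0.05 s, during which the arm holds its last target. There are 200 camera calls.

TASK

Put the four plastic change gears away on the two keyed stands, hubs up: the gears whose two keyways lie opposite each other go on the stand with opposite keys, those with keyways at a right angle on the stand with keys at a right angle. On each stand the large gear goes on first, right down on the foot, and the small one lies flat on top of its hub. Do not push the tape roll, the tweezers or the hex key about.

Things in the scene. Friction and masses are not known exactly. Their poses are not given: they have to be found in the camera images.
- green_gear: green plastic gear, loose, flat, hub up: toothed disc 84 mm across, 10 mm thick; round hub on top, 56 mm across, 16 mm high (26 mm over all; grip it across the hub, any direction). Through bore 26 mm with two keyways 13 mm wide, out to 24 mm from centre, opposite each other: along body +x and -x. 65-125 g. Origin: centre of the underside; z up.
- yellow_gear: yellow plastic gear, loose, flat, hub up: toothed disc 66 mm across, 10 mm thick; round hub on top, 56 mm across, 16 mm high (26 mm over all; grip it across the hub, any direction). Through bore 26 mm with two keyways 13 mm wide, out to 24 mm from centre, opposite each other: along body +x and -x. 50-100 g. Origin: centre of the underside; z up.
- blue_gear: blue plastic gear, loose, flat, hub up: toothed disc 84 mm across, 10 mm thick; round hub on top, 56 mm across, 16 mm high (26 mm over all; grip it across the hub, any direction). Through bore 26 mm with two keyways 13 mm wide, out to 24 mm from centre, at a right angle: along body +x and +y. 65-125 g. Origin: centre of the underside; z up.
- red_gear: red plastic gear, loose, flat, hub up: toothed disc 66 mm across, 10 mm thick; round hub on top, 56 mm across, 16 mm high (26 mm over all; grip it across the hub, any direction). Through bore 26 mm with two keyways 13 mm wide, out to 24 mm from centre, at a right angle: along body +x and +y. 50-100 g. Origin: centre of the underside; z up.
- opposite_stand: fixed stand: dark round foot 90 mm across, 12 mm high, steel post 18 mm across, tip at 70 mm. Two brass keys 4 mm thick, out to 19 mm from the axis, full to 50 mm height, tapered off at 58, opposite each other: along body +x and -x; white lines on the foot extend them. Gears slide down with 4 mm play, keyways over keys. Origin: centre of the foot's underside; z up.
- corner_stand: fixed stand: dark round foot 90 mm across, 12 mm high, steel post 18 mm across, tip at 70 mm. Two brass keys 4 mm thick, out to 19 mm from the axis, full to 50 mm height, tapered off at 58, at a right angle: along body +x and +y; white lines on the foot extend them. Gears slide down with 4 mm play, keyways over keys. Origin: centre of the foot's underside; z up.
- tape_roll: bystander: roll of beige masking tape lying flat, 91 mm across and 24 mm high; origin at the centre of its underside.
- tweezers: bystander: steel tweezers lying flat, 18x125x5 mm, long side along body y; origin at the centre of the underside.
- hex_key: bystander: grey bent hex key lying flat, 26x83x7 mm, long leg along body y; origin at the centre of the underside.

How it is judged:
At the end, for the whole second after the job is handed in: Opposite-key stand: green gear down on the foot, yellow flat on its hub. Right-angle-key stand: blue down on the foot, red flat on its hub. Each centred within 8 mm of the post axis, height within 4 mm of fully seated, tilted under 0.08 rad, hub up, released, at rest (horizontal distance between each of green_gear, yellow_gear and opposite_stand below 0.008 m and z of green_gear in the frame of opposite_stand between 0.008 and 0.016 m and angle between each of green_gear, yellow_gear, blue_gear, red_gear's own z axis and vertical below 0.08 rad and linear speed of each of green_gear, yellow_gear, blue_gear, red_gear below 0.02 m/s and z of yellow_gear in the frame of opposite_stand between 0.034 and 0.042 m and horizontal distance between each of blue_gear, red_gear and corner_stand below 0.008 m and z of blue_gear in the frame of corner_stand between 0.008 and 0.016 m and z of red_gear in the frame of corner_stand between 0.034 and 0.042 m); the robot touches nothing.
It fails at once if the tape roll is pushed more than 30 mm from where it lay (distance of tape_roll from where it was at the start of the episode above 0.03 m).
It fails at once if the pair of tweezers is pushed more than 30 mm from where it lay (distance of tweezers from where it was at the start of the episode above 0.03 m).
It fails at once if the hex key is pushed more than 30 mm from where it lay (distance of hex_key from where it was at the start of the episode above 0.03 m).
It also fails if it takes over 144 s, if anything falls off the work surface, if the arm or the gripper's body presses on something with over 40 N, if the wrist force passes 120 N, or if a joint passes its speed limit or range.

## Working session

There is one attempt and no reset: what is moved stays moved. The work goes in short steps, Python scripts to look and compute and a shell command to move; the robot and the scene stay as the last step left them, time stands still between calls to the robot, and variables do not carry over. Pictures are saved under pics/ and viewed, about 12 in all and at most 16, crops included, and the job is handed in when it is done.

```bash
ls; mkdir -p pics
python3 - <<'E'
from rig import robot,camera,camera_info
import cv2
for n in("top","scene"):
    cv2.imwrite(f"pics/{n}0.png",camera(n)[:,:,::-1]); i=camera_info(n); print(n,i)
print(robot.get_obs())
E
```

```text
pics
top {'camera_matrix': array([[595.22791253,   0.        , 315.13216259],
       [  0.        , 595.22791253, 242.05857136],
       [  0.        ,   0.        ,   1.        ]]), 'rvec': array([ 2.1650577 , -2.04964898,  0.21343464]), 'tvec': array([0.0624541 , 0.60855672, 0.92746807])}
scene {'camera_matrix': array([[526.81534449,   0.        , 318.04900038],
       [  0.        , 526.81534449, 241.64830776],
       [  0.        ,   0.        ,   1.        ]]), 'rvec': array([ 0.63107575, -2.40290678,  1.45436131]), 'tvec': array([0.56941745, 0.14177914, 0.94324249])}
{'time': 0.1, 'q': array([ 9.86500712e-01,  5.28380354e-01,  1.43380613e+00, -1.05160823e-05,
        1.18140537e+00, -1.78477249e-01]), 'joint_velocities': array([-0.001664  , -0.00061698, -0.00283847,  0.0019144 , -0.00033337,
        0.00082106]), 'joint_torque': array([-9.33370866e-04, -4.40985990e+01, -1.77149749e+01,  6.34274818e-02,
        5.33962506e-02, -6.40726989e-05]), 'position': array([0.24632549, 0.57369572, 0.23265491]), 'tool_rot': array([ 0.14183716,  0.69285994, -0.14315179,  0.69234015]), 'ft_force': array([ 0.08931604, -0.83675732,  0.47799129]), 'moment': array([ 0.00344492,  0.03123837, -0.01715462]), 'grip_width': 0.08712228931163923}
```

View pics/top0.png

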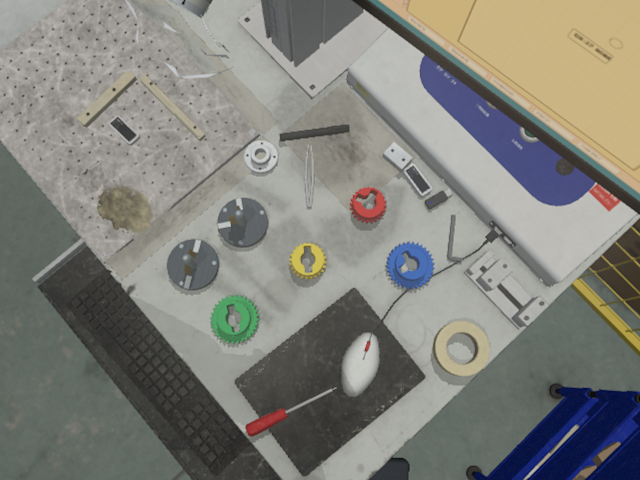

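The top view shows the stands at (192,265) and (243,222), with green at (235,320), yellow (308,261), red (368,205) and blue (410,266). Next I rectify each object into a metric tile at its own height.

```bash
cat > h.py <<'E'
import numpy as np,cv2
from rig import robot,camera,camera_info
def p2w(n,uv,z,i=None):
    i=i or camera_info(n);R=cv2.Rodrigues(i['rvec'])[0];t=i['tvec'];K=i['camera_matrix']
    d=R.T@np.linalg.inv(K)@np.array([*uv,1.]);c=-R.T@t
    return (c+d*(z-c[2])/d[2])[:2]
def tile(img,n,c,z,half=.065,s=2000,i=None,grid=True):
    """metric tile: right=+x world, up=+y"""
    i=i or camera_info(n);N=int(2*half*s)
    X,Y=np.meshgrid(c[0]-half+(np.arange(N)+.5)/s,c[1]+half-(np.arange(N)+.5)/s)
    P=np.stack([X,Y,np.full_like(X,z)],-1).reshape(-1,3)
    u=cv2.projectPoints(P,i['rvec'],i['tvec'],i['camera_matrix'],None)[0].reshape(N,N,2).astype(np.float32)
    o=cv2.remap(img,u[...,0],u[...,1],cv2.INTER_CUBIC)[:,:,::-1].copy()
    if grid:
        m=N//2;cv2.line(o,(m-12,m),(m+12,m),(255,0,255),1);cv2.line(o,(m,m-12),(m,m+12),(255,0,255),1)
    return o
E
python3 - <<'E'
from h import *
im=camera("top")
T=[("green",(235,318),.026),("yellow",(308,260),.026),("blue",(410,265),.026),("red",(369,204),.026),("S1",(192,265),.012),("S2",(243,222),.012),("tape",(462,348),.024),("hexk",(452,240),.005),("twz",(309,177),.005)]
o=[]
for n,uv,z in T:
    c=p2w("top",uv,z);print(n,c.round(4));o.append(tile(im,"top",c,z))
g=np.vstack([np.hstack(o[:3]),np.hstack(o[3:6])]);cv2.imwrite("pics/t1.png",g)
# colour fit
hsv=cv2.cvtColor(im,cv2.COLOR_RGB2HSV)
i=camera_info("wrist");print(robot.get_obs()['position']);R=cv2.Rodrigues(i['rvec'])[0];print(-R.T@i['tvec'],R,i['camera_matrix'][0])
E
```

```text
green [0.4742 0.2238]
yellow [0.5801 0.1067]
blue [ 0.5809 -0.0686]
red [0.6855 0.0056]
S1 [0.5627 0.3081]
S2 [0.6444 0.2256]
tape [ 0.4454 -0.1587]
hexk [ 0.6336 -0.1449]
twz [0.7362 0.1141]
[0.24638769 0.57380204 0.23280096]
[0.17473482 0.60644342 0.38414876] [[ 0.39435798  0.91895606 -0.00124401]
 [ 0.88023213 -0.37735059  0.2877463 ]
 [ 0.26395678 -0.11457007 -0.95770586]] [361.01999204   0.         321.25845021]
```

View pics/t1.png

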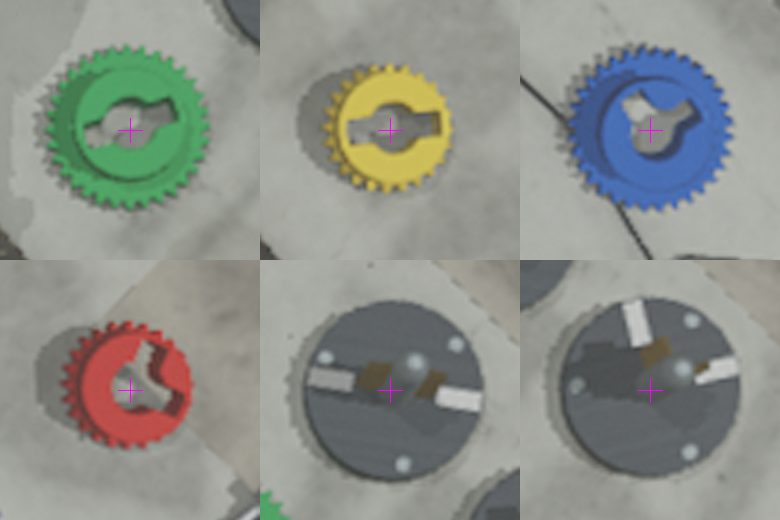

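The tiles show S1 is the opposite stand and S2 the corner stand. Rough yaws are green 17°, yellow 3°, blue about 33°, red about −27°, S1 −9° and S2 about 13°. I'll refine these with a contour fit and view the scene camera for obstacles.

```bash
cat >> h.py <<'E'
from scipy.optimize import minimize,differential_evolution
def outline(kind,z):
    """hole outline in mm sampled, hub edge"""
    s=16;N=64*s;m=np.zeros((N,N),np.uint8);c=N//2
    cv2.circle(m,(c,c),13*s,255,-1);h=int(6.5*s)
    cv2.rectangle(m,(c,c-h),(c+24*s,c+h),255,-1)
    if kind=='opp': cv2.rectangle(m,(c-24*s,c-h),(c,c+h),255,-1)
    else: cv2.rectangle(m,(c-h,c),(c+h,c+24*s),255,-1)
    k=cv2.findContours(m,cv2.RETR_EXTERNAL,cv2.CHAIN_APPROX_NONE)[0][0][::8,0]
    P=(k-c)/s/1000.
    return P
def proj(n,P,p,z,i):
    c,s=np.cos(p[2]),np.sin(p[2]);Q=P@np.array([[c,s],[-s,c]])+p[:2]
    return cv2.projectPoints(np.c_[Q,np.full(len(Q),z)],i['rvec'],i['tvec'],i['camera_matrix'],None)[0].reshape(-1,2)
def fitgear(img,n,kind,p0,z=.026,win=(.008,.008,.4),hub=True):
    i=camera_info(n);g=cv2.cvtColor(img,cv2.COLOR_RGB2LAB).astype(np.float32)
    G=sum(np.hypot(cv2.Sobel(g[...,k],-1,1,0),cv2.Sobel(g[...,k],-1,0,1)) for k in range(3))
    G=cv2.GaussianBlur(np.minimum(G,150),(0,0),.8);P=outline(kind,z)
    a=np.arange(0,2*np.pi,.03);H=.028*np.c_[np.cos(a),np.sin(a)]
    def f(p):
        v=0
        for Q,w in((P,1),(H,.7 if hub else 0)):
            u=proj(n,Q,p,z,i).astype(np.float32)
            v-=w*cv2.remap(G,u[:,0],u[:,1],cv2.INTER_LINEAR).mean()
        return v
    r=differential_evolution(f,[(a-w,a+w) for a,w in zip(p0,win)],seed=1,maxiter=80,popsize=20)
    return r.x,r.fun
def draw(img,n,kind,p,z=.026):
    i=camera_info(n);o=img.copy()
    return o
E
cat > m1.py <<'E'
from h import *
im=camera("top");i=camera_info("top")
r=np.radians
D=[("green",'opp',(.4742,.2238,r(17))),("yellow",'opp',(.5801,.1067,r(3))),("blue",'cor',(.5830,-.0686,r(34))),("red",'cor',(.6855,.0056,r(-27)))]
o=[]
def ov(c,z,polys):
    t=tile(im,"top",c,z,grid=False)
    for Q in polys:
        px=np.c_[(Q[:,0]-c[0]+.065)*2000,(c[1]+.065-Q[:,1])*2000]
        cv2.polylines(t,[np.round(px).astype(np.int32)],True,(255,0,255),1)
    o.append(t)
rot=lambda P,p:P@np.array([[np.cos(p[2]),np.sin(p[2])],[-np.sin(p[2]),np.cos(p[2])]])+p[:2]
a=np.arange(0,6.28,.05);C=np.c_[np.cos(a),np.sin(a)]
for n,k,p in D:
    q,f=fitgear(im,"top",k,p);print(n,q[:2].round(4),np.degrees(q[2]).round(1),round(f,1))
    ov(q[:2],.026,[rot(outline(k,0),q),rot(.028*C,q)])
hsv=cv2.cvtColor(im,cv2.COLOR_RGB2HSV);lab=cv2.cvtColor(im,cv2.COLOR_RGB2LAB).astype(np.float32)
G=np.hypot(cv2.Sobel(lab[...,0],-1,1,0),cv2.Sobel(lab[...,0],-1,0,1))
L=cv2.GaussianBlur(lab[...,0],(0,0),.7)
for n,k,p in(("S1",'opp',(.5647,.3076,r(-9))),("S2",'cor',(.6444,.2266,r(13)))):
    sam=lambda I,u:cv2.remap(I,u[:,0].astype(np.float32),u[:,1].astype(np.float32),cv2.INTER_LINEAR)
    def f(p): 
        A=proj("top",.0435*C,[p[0],p[1],0],.012,i);B=proj("top",.0465*C,[p[0],p[1],0],.012,i)
        return -(sam(L,B)-sam(L,A)).clip(-60,60).mean()
    s=differential_evolution(f,[(p[0]-.008,p[0]+.008),(p[1]-.008,p[1]+.008)],seed=1).x
    ang=np.arange(-180,180,1);ring=np.mean([sam(L,proj("top",np.c_[np.cos(r(ang)),np.sin(r(ang))]*R,[*s,0],.012,i)) for R in(.034,.037,.040)],0)
    w=ang[ring>ring.min()+.55*(ring.max()-ring.min())];print(n,s.round(4),"white at",w)
    ov(s,.012,[.045*C+s,.009*C+s])
cv2.imwrite("pics/t2.png",np.vstack([np.hstack(o[:3]),np.hstack(o[3:])]))
E
python3 m1.py; python3 -c "
from h import *
from scipy.spatial.transform import Rotation as R
print(R.from_quat(robot.get_obs()['tool_rot']).as_matrix().round(3))
for uv in((350,75),(440,150),(550,280),(400,160),(435,200),(347,130),(280,135),(130,260),(270,150)):print(uv,p2w('top',uv,.05).round(3))"
```

```text
green [0.474  0.2268] 18.9 -192.5
yellow [0.5822 0.1078] 6.5 -235.1
blue [ 0.5846 -0.0715] 34.8 -184.0
red [0.6895 0.0066] -23.2 -235.1
[[-0.001  0.395  0.919]
 [-0.001  0.919 -0.395]
 [-1.    -0.001 -0.   ]]
(350, 75) [0.917 0.05 ]
(440, 150) [ 0.783 -0.113]
(550, 280) [ 0.564 -0.298]
(400, 160) [ 0.761 -0.044]
(435, 200) [ 0.692 -0.105]
(347, 130) [0.811 0.051]
(280, 135) [0.796 0.168]
(130, 260) [0.559 0.405]
(270, 150) [0.767 0.184]Traceback (most recent call last):
  File "m1.py", line 27, in <module>
    w=ang[ring>ring.min()+.55*(ring.max()-ring.min())];print(n,s.round(4),"white at",w)
      ~~~^^^^^^^^^^^^^^^^^^^^^^^^^^^^^^^^^^^^^^^^^^^^^
IndexError: too many indices for array: array is 1-dimensional, but 2 were indexed
```

View pics/scene0.png

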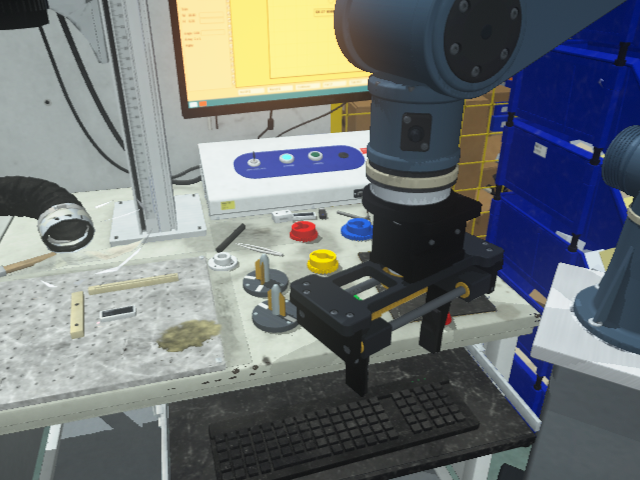

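The scene view shows the lamp hose far left at (66,225) and the white box behind the parts, so red and blue should be gripped with the jaws parallel to the box. I'm fixing the small bug in the script.

```bash
sed -i 's/cv2.INTER_LINEAR)$/cv2.INTER_LINEAR).ravel()/' m1.py; sed -i 's/np.hstack(o\[3:\])/np.hstack(o[3:6])/' m1.py; python3 m1.py
```

```text
green [0.4743 0.2272] 18.6 -192.7
yellow [0.5822 0.1078] 6.5 -235.1
blue [ 0.5844 -0.0714] 34.4 -183.7
red [0.6896 0.0066] -23.4 -235.0
S1 [0.5641 0.307 ] white at [-82 -81 -13 -12 -11 -10  -9  -8  -7  -6  -5  -4  -3  -2  -1   0   1 165
 166 167 168 169 170 171 172]
S2 [0.6442 0.2267] white at [-60 -59 -58 -57 -56   8   9  10  11  12  13  14  15  16  17  18  19  20
  21  22  94  95  96  97  98  99 100 101 102 103 104 105 106 107 108]
```

View pics/t2.png

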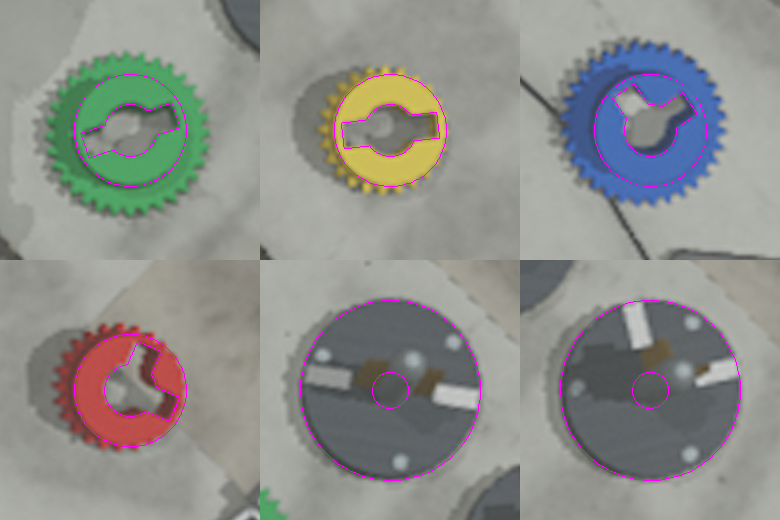

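The contour fits sit on the hub tops and bores. The white lines suggest the foot circle fit is about 1.5 mm too far to the lower left, so I take S1 as (0.565,0.308) at −8.5° and S2 as (0.645,0.228) at 13°. First move is toward green.

```bash
cat > d.py <<'E'
import sys,numpy as np
from rig import robot
from scipy.spatial.transform import Rotation as R
x,y,z,az=map(float,sys.argv[1:5]);o=robot.get_obs();M=R.from_quat(o['tool_rot']).as_matrix()
a=np.degrees(np.arctan2(M[1,1],M[0,1]));print("t",round(o['time'],2),"pos",o['position'].round(4),"az",a.round(1),"w",o['grip_width'].round(4),"F",o['ft_force'].round(1),"q6",o['q'][5].round(2))
print("shift cm",(M.T@(np.array([x,y,z])-o['position'])*100).round(2),"turn",round(-np.radians((az-a+180)%360-180),3))
E
python3 -m inch '[[[0,-2.3,3.4,0,1],[0,-2.3,3.4,0,1],[0,-2.3,3.4,0,1],[0,-2.3,3.4,0,1],[0,-2.3,3.4,0,1],[0,-2.3,3.4,0,1],[0,-2.3,3.4,0,1],[0,-2.3,3.4,0,1]]]' 25; python3 d.py .4743 .2272 .1 66.7
```

```text
time: 0.92
position: [0.4246, 0.2991, 0.2315]
tool_rot: [0.139, 0.694, -0.135, 0.694]
ft_force: [-0.3, 0.7, 0.1]
grip_width: 0.0872Traceback (most recent call last):
  File "d.py", line 5, in <module>
    a=np.degrees(np.arctan2(M[1,1],M[0,1]));print("t",round(o['time'],2),"pos",o['position'].round(4),"az",a.round(1),"w",o['grip_width'].round(4),"F",o['ft_force'].round(1),"q6",o['q'][5].round(2))
                                                                                                                          ^^^^^^^^^^^^^^^^^^^^^
AttributeError: 'float' object has no attribute 'round'
```

```bash
sed -i "s/o\['grip_width'\].round(4)/round(o['grip_width'],4)/" d.py; python3 d.py .4743 .2272 .1 66.7
```

```text
t 0.92 pos [0.4246 0.2991 0.2315] az 67.7 w 0.0872 F [-0.3  0.7  0.1] q6 -0.79
shift cm [13.11 -4.84  7.34] turn 0.018
```

```bash
python3 -m inch '[[[3,-1.6,2.4,0,1],[3.3,-1.6,2.4,0,1],[3.4,-1.6,2.4,0,1],[3.4,0,0,0,1],[0,0,0,0.018,1],[0,0,0,0,1]]]'; python3 d.py .4743 .2272 .1 67.7
```

```text
time: 1.42
position: [0.4835, 0.2223, 0.1049]
tool_rot: [0.152, 0.686, -0.143, 0.697]
ft_force: [-0.1, 0.2, -0.8]
grip_width: 0.087
t 1.42 pos [0.4835 0.2223 0.1049] az 65.9 w 0.087 F [-0.1  0.2 -0.8] q6 -0.94
shift cm [ 0.48  0.06 -1.05] turn -0.031
```

```bash
sed -i 's/^print("shift/print("tilt",M[:2,0].round(3));print("shift/' d.py; python3 -m inch '[[[0,0,-1.05,-0.03,1],[0,0,0,0,1]]]';  python3 d.py .4743 .2272 .024 67.7
```

```text
time: 1.58
position: [0.4732, 0.2275, 0.1064]
tool_rot: [0.14, 0.689, -0.132, 0.699]
ft_force: [-0.3, 0.2, -0.3]
grip_width: 0.0871
t 1.58 pos [0.4732 0.2275 0.1064] az 67.8 w 0.0871 F [-0.3  0.2 -0.3] q6 -0.96
tilt [0.016 0.009]
shift cm [ 8.24 -0.11  0.02] turn 0.002
```

Run:
```python
from h import *
im=camera("wrist");cv2.imwrite("pics/w1.png",im[:,:,::-1])
```

```text
(no output)
```

View pics/w1.png

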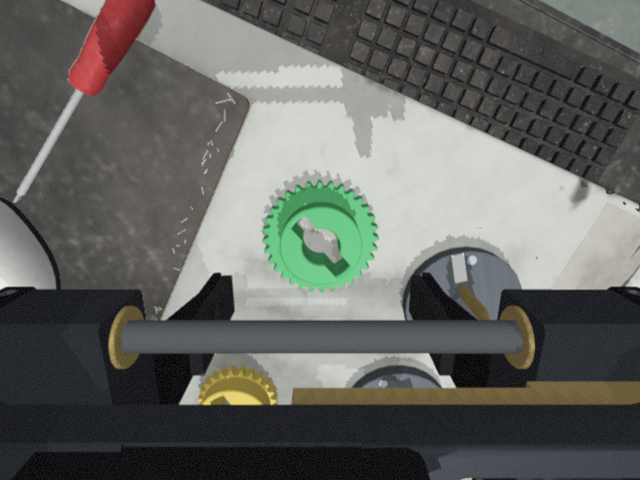

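The wrist view has green centred between the fingers at (320,235), with the S1 foot at (465,285) clear of the right finger. Next: descend and grip.

```bash
python3 -m inch '[[[3.3,0,0,0,1],[3.3,0,0,0,1],[1.2,0,0,0,1],[0,0,0,0,1]]]';  python3 d.py .4743 .2272 .024 67.7
```

```text
time: 1.97
position: [0.4827, 0.2347, 0.0368]
tool_rot: [0.142, 0.68, -0.125, 0.708]
ft_force: [-0.4, -0.2, 0.1]
grip_width: 0.0867
t 1.97 pos [0.4827 0.2347 0.0368] az 68.3 w 0.0867 F [-0.4 -0.2  0.1] q6 -0.96
tilt [0.043 0.015]
shift cm [ 1.23 -1.05 -0.54] turn 0.01
```

```bash
python3 -m inch '[[[0,0,0,0,1],[0,0,0,0,1],[0,0,0,0,1],[0,0,0,0,1]]]';  python3 d.py .4743 .2272 .024 67.7;python3 -m inch '[[[-3.3,0,0,0,1],[-3.3,0,0,0,1],[-1,0,0,0,1],[0,0,0,0,1]]]';  python3 d.py .4743 .2272 .1 67.7
```

```text
time: 2.3
position: [0.4848, 0.2377, 0.0424]
tool_rot: [0.141, 0.678, -0.122, 0.711]
ft_force: [0.1, -0.7, -0.7]
grip_width: 0.087
t 2.3 pos [0.4848 0.2377 0.0424] az 68.6 w 0.087 F [ 0.1 -0.7 -0.7] q6 -0.96
tilt [0.052 0.018]
shift cm [ 1.77 -1.42 -0.67] turn 0.015
time: 2.63
position: [0.4809, 0.2365, 0.122]
tool_rot: [0.141, 0.678, -0.122, 0.711]
ft_force: [0.3, 0.0, -0.0]
grip_width: 0.087
t 2.63 pos [0.4809 0.2365 0.122 ] az 68.6 w 0.087 F [ 0.3  0.  -0. ] q6 -0.96
tilt [0.051 0.018]
shift cm [ 2.14 -1.18 -0.37] turn 0.015
```

```bash
for k in 1 2; do python3 -m inch '[[[0,0,0,0,1],[0,0,0,0,1],[0,0,0,0,1],[0,0,0,0,1]]]' >/dev/null;  python3 d.py .4743 .2272 .1 67.7; done
```

```text
t 2.97 pos [0.4811 0.2365 0.1228] az 68.6 w 0.0873 F [-0.3  0.2  0. ] q6 -0.96
tilt [0.054 0.018]
shift cm [ 2.22 -1.19 -0.39] turn 0.015
t 3.3 pos [0.4795 0.2359 0.1199] az 68.5 w 0.0871 F [0.1 0.5 0.9] q6 -0.96
tilt [0.048 0.017]
shift cm [ 1.95 -1.07 -0.25] turn 0.015
```

Run:
```python
from h import *
from scipy.spatial.transform import Rotation as R
for k in range(6):
    o=robot.get_obs();M=R.from_quat(o['tool_rot']).as_matrix();print(round(o['time'],2),(o['position']*1e3).round(2),M[:2,0].round(4),o['q'].round(4),o['joint_velocities'].round(3));camera("top")
```

```text
3.3 [479.54 235.89 119.93] [0.0482 0.0168] [ 0.2454  0.5602  1.7994  0.0068  0.7312 -0.9551] [ 0.     0.012  0.004 -0.    -0.001 -0.001]
3.35 [479.48 235.9  119.92] [0.0481 0.0167] [ 0.2454  0.5602  1.7995  0.0068  0.7312 -0.9551] [-0.    -0.005 -0.001 -0.001  0.002  0.001]
3.4 [479.63 235.93 120.1 ] [0.0486 0.0168] [ 0.2454  0.5599  1.7993  0.0068  0.7312 -0.9551] [ 0.002 -0.005 -0.002 -0.     0.001 -0.001]
3.45 [479.7  235.96 120.24] [0.0489 0.0169] [ 0.2454  0.5597  1.7992  0.0068  0.7312 -0.9551] [ 0.001 -0.003 -0.004  0.001 -0.001 -0.   ]
3.5 [479.78 236.   120.35] [0.0491 0.017 ] [ 0.2455  0.5595  1.7992  0.0068  0.7312 -0.9551] [-0.002 -0.002 -0.001 -0.    -0.002  0.002]
3.55 [479.84 236.02 120.44] [0.0493 0.0171] [ 0.2455  0.5593  1.7991  0.0068  0.7311 -0.9551] [ 0.001 -0.002 -0.001  0.001 -0.001  0.   ]
```

```bash
p(){ python3 d.py .4743 .2272 .1 67.7 | grep -o 'pos.*az\|tilt.*' | tr '\n' ' '; echo; }
python3 -m inch '[[[-2,0,0,0,1],[-2,0,0,0,1]]]'>/dev/null;p;python3 -m inch '[[[0,0,0,0,1],[0,0,0,0,1]]]'>/dev/null;p
python3 -m inch '[[[0,-2,-2,0,1],[0,-2,-2,0,1]]]'>/dev/null;p;python3 -m inch '[[[0,0,0,0,1],[0,0,0,0,1]]]'>/dev/null;p
python3 -m inch '[[[0,2,2,0,1],[0,2,2,0,1]]]'>/dev/null;p;python3 -m inch '[[[0,0,0,0,1],[0,0,0,0,1]]]'>/dev/null;p
python3 -m inch '[[[1,0,0,0,1],[1,0,0,0,1],[1,0,0,0,1],[1,0,0,0,1]]]'>/dev/null;p;python3 -m inch '[[[0,0,0,0,1],[0,0,0,0,1]]]'>/dev/null;p
```

```text
pos [0.4753 0.2346 0.1577] az tilt [0.04  0.015] 
pos [0.4771 0.2351 0.1609] az tilt [0.047 0.016] 
pos [0.4319 0.2141 0.1586] az tilt [0.059 0.02 ] 
pos [0.4246 0.2121 0.1567] az tilt [0.049 0.017] 
pos [0.4691 0.2329 0.1573] az tilt [0.036 0.014] 
pos [0.4765 0.2352 0.1572] az tilt [0.044 0.016] 
pos [0.4792 0.2361 0.115 ] az tilt [0.047 0.017] 
pos [0.476  0.2351 0.1114] az tilt [0.039 0.015]
```

```bash
p(){ python3 d.py .4743 .2272 .1 67.7 | grep -o 'pos.*az\|tilt.*' | tr '\n' ' '; echo; }
s(){ python3 -c "
from rig import camera
for k in range($1): camera('top')"; }
s 3;p
python3 -m inch '[[[0,2,2,0,1],[0,2,2,0,1],[0,0,0,0,1]]]'>/dev/null;p;s 4;p
python3 -m inch '[[[0,-2,-2,0,1]]]'>/dev/null;s 3; p;python3 -m inch '[[[0,-2,-2,0,1]]]'>/dev/null;p;s 4;p
```

```text
pos [0.4768 0.2353 0.1124] az tilt [0.041 0.015] 
pos [0.5281 0.258  0.1162] az tilt [0.04  0.015] 
pos [0.5207 0.2558 0.1146] az tilt [0.029 0.012] 
pos [0.4909 0.2435 0.1132] az tilt [0.024 0.01 ] 
pos [0.4715 0.2338 0.1138] az tilt [0.036 0.014] 
pos [0.4647 0.2322 0.1127] az tilt [0.024 0.01 ]
```

```bash
p(){ python3 d.py .4743 .2272 .1 67.7 | grep -o 'pos.*az\|tilt.*' | tr '\n' ' '; echo; }
s(){ python3 -c "
from rig import camera
for k in range($1): camera('top')"; }
python3 -m inch '[[[0,2,2,0,1],[0,2,2,0,1],[0,0,0,0,1]]]'>/dev/null;s 4;p
python3 -m inch '[[[0,-2,-2,0,1]]]'>/dev/null;s 3; python3 -m inch '[[[0,-2,-2,0,1]]]'>/dev/null;s 4;python3 d.py .4743 .2272 .1 67.7
```

```text
pos [0.5119 0.2536 0.1136] az tilt [0.015 0.008] 
t 7.18 pos [0.4561 0.2301 0.1124] az 68.4 w 0.0868 F [0.1 0.2 0.5] q6 -0.95
tilt [0.01  0.007]
shift cm [1.26 0.39 1.79] turn 0.013
```

```bash
cat > s.sh <<'E'
python3 -c "
from rig import camera
for k in range($1): camera('top')"
E
python3 -m inch '[[[0,0.4,1.8,0.013,1]]]'>/dev/null; sh s.sh 3; python3 -m inch '[[[3.5,0,0,0,1]]]'>/dev/null; sh s.sh 3; python3 -m inch '[[[3,0,0,0,1]]]'>/dev/null; sh s.sh 3; python3 d.py .4743 .2272 .024 67.7
```

```text
t 7.88 pos [0.4738 0.2275 0.0457] az 67.7 w 0.0872 F [ 0.5 -0.7 -0. ] q6 -0.95
tilt [0.003 0.005]
shift cm [ 2.17 -0.02  0.06] turn -0.0
```

```bash
python3 -m inch '[[[2.1,0,0,0,1]]]'>/dev/null; sh s.sh 3; python3 d.py .4743 .2272 .024 67.7; python3 -m inch '[[[0,0,0,0,0],[0,0,0,0,0],[0,0,0,0,0],[0,0,0,0,0],[0,0,0,0,0],[0,0,0,0,0],[0,0,0,0,0],[0,0,0,0,0]]]' 25;python3 d.py .4743 .2272 .024 67.7
```

```text
t 8.12 pos [0.4736 0.2277 0.0259] az 67.7 w 0.087 F [ 0.1 -1.1  0.1] q6 -0.96
tilt [0.002 0.005]
shift cm [ 0.19 -0.02  0.08] turn -0.0
time: 8.78
position: [0.4769, 0.2287, 0.0339]
tool_rot: [0.14, 0.69, -0.133, 0.698]
ft_force: [0.2, 0.3, -1.0]
grip_width: 0.0543
t 8.78 pos [0.4769 0.2287 0.0339] az 67.7 w 0.0543 F [ 0.2  0.3 -1. ] q6 -0.96
tilt [0.013 0.008]
shift cm [ 0.99 -0.25 -0.2 ] turn 0.0
```

```bash
python3 -m inch '[[[0,0,0,0,1]]]'>/dev/null; sh s.sh 6; python3 d.py .4743 .2272 .024 67.7
```

```text
t 9.17 pos [0.4769 0.2287 0.0338] az 67.7 w 0.0769 F [ 0.2 -0.1  0.2] q6 -0.96
tilt [0.013 0.008]
shift cm [ 0.98 -0.25 -0.2 ] turn 0.0
```

Run:
```python
from h import *
im=camera("wrist");i=camera_info("wrist")
q,f=fitgear(im,"wrist",'opp',(.4745,.2275,np.radians(18.6)),win=(.008,.008,.15));print(q[:2].round(4),np.degrees(q[2]).round(1),f)
for Q in(outline('opp',0),.028*np.c_[np.cos(np.arange(0,6.28,.05)),np.sin(np.arange(0,6.28,.05))]):
    cv2.polylines(im,[np.round(proj("wrist",Q,q,.026,i)).astype(np.int32)],True,(255,0,255),1)
cv2.imwrite("pics/w2.png",im[:,:,::-1])
```

```text
[0.4754 0.231 ] 18.4 -179.35630798339844
```

View pics/w2.png

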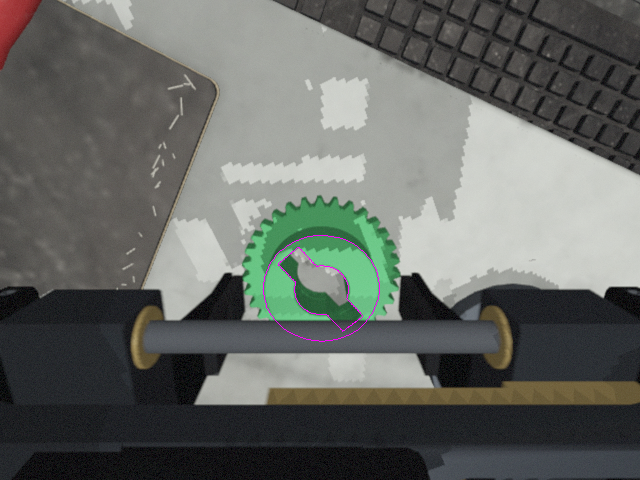

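The wrist fit (magenta) sits on green's bore and hub at about (322,290). Green is still centred and 2 mm back along tool z. Down again, then close with small down steps to cancel the drift.

```bash
python3 -m inch '[[[1.0,0,-0.22,0,1]]]'>/dev/null; sh s.sh 3; python3 d.py .4743 .2272 .024 67.7; python3 -m inch '[[[0.1,0,0,0,0],[0.05,0,0,0,0],[0.05,0,0,0,0],[0.1,0,0,0,0],[0.1,0,0,0,0],[0.1,0,0,0,0]]]' 25;python3 d.py .4743 .2272 .024 67.7
```

```text
t 9.45 pos [0.474  0.2295 0.0229] az 67.7 w 0.0862 F [-0.5 -0.6 -0.4] q6 -0.95
tilt [0.011 0.007]
shift cm [-0.11 -0.2   0.11] turn 0.001
time: 9.95
position: [0.4744, 0.2282, 0.0217]
tool_rot: [0.138, 0.69, -0.133, 0.698]
ft_force: [-0.7, 1.5, 2.6]
grip_width: 0.0549
t 9.95 pos [0.4744 0.2282 0.0217] az 67.9 w 0.0549 F [-0.7  1.5  2.6] q6 -0.95
tilt [0.012 0.005]
shift cm [-0.23 -0.1   0.03] turn 0.003
```

```bash
for k in 1 2 3; do python3 -m inch '[[[-3.5,0,0,0,0]]]'>/dev/null; sh s.sh 2; done; python3 d.py .565 .308 .1 40.8; python3 -m inch '[[[0,0,0,0.12,0],[0.1,0,0,0.12,0],[0.1,0,0,0.12,0],[0.1,0,0,0.12,0]]]'; sh s.sh 2; python3 d.py .565 .308 .1 40.8
```

```text
t 10.5 pos [0.4796 0.2296 0.1344] az 67.9 w 0.0553 F [0.5 0.3 0.1] q6 -0.95
tilt [0.031 0.01 ]
shift cm [ 3.79 10.4   4.87] turn 0.473
time: 10.83
position: [0.48, 0.2297, 0.1315]
tool_rot: [0.311, 0.629, -0.293, 0.649]
ft_force: [0.1, 0.5, -0.3]
grip_width: 0.055
t 10.93 pos [0.4797 0.2296 0.1313] az 39.8 w 0.0553 F [-0.1 -0.4 -1. ] q6 -0.46
tilt [0.035 0.01 ]
shift cm [ 3.5  11.46 -0.62] turn -0.018
```

```bash
python3 -m inch '[[[0.4,3.6,-0.2,-0.018,0],[0.4,3.6,-0.2,0,0],[0,0,0,0,0]]]'>/dev/null; sh s.sh 4; python3 d.py .565 .308 .12 40.8
```

```text
t 11.38 pos [0.523  0.2749 0.1226] az 41.2 w 0.055 F [-0.1 -0.5 -0.2] q6 -0.42
tilt [0.018 0.004]
shift cm [0.35 5.34 0.27] turn 0.007
```

```bash
python3 -m inch '[[[0,2.7,0.15,0,0]]]'>/dev/null; sh s.sh 3;python3 -m inch '[[[0,2.7,0.15,0,0]]]'>/dev/null; sh s.sh 4; python3 d.py .565 .308 .12 40.8
python3 - <<'E'
from h import *
cv2.imwrite("pics/w3.png",camera("wrist")[:,:,::-1]);cv2.imwrite("pics/s3.png",camera("scene")[:,:,::-1])
E
```

```text
t 11.9 pos [0.5652 0.3074 0.1236] az 41.2 w 0.0553 F [-0.5 -0.  -0.7] q6 -0.39
tilt [0.018 0.004]
shift cm [ 0.36  0.01 -0.06] turn 0.008
```

View pics/w3.png

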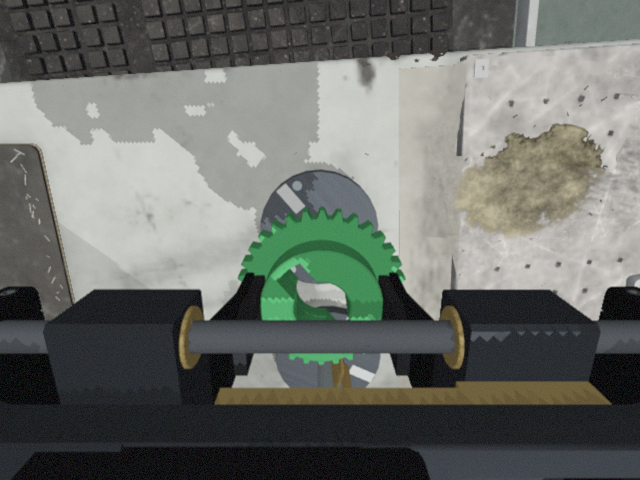

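The wrist view shows green held over the stand, with white lines visible at (290,195) and (362,373). I'll check them numerically against the held gear.

Run:
```python
from h import *
im=cv2.imread("pics/w3.png")[:,:,::-1].copy()
a=p2w("wrist",(291,196),.012);b=p2w("wrist",(362,374),.012)
print(a,b,(a+b)/2,np.degrees(np.arctan2(*(b-a)[::-1])),np.linalg.norm(a-b))
q,f=fitgear(im,"wrist",'opp',(.5652,.3074,np.radians(-8.5)),z=.128,win=(.008,.008,.25));print(q[:2].round(4),np.degrees(q[2]).round(1),f)
```

```text
[0.53143375 0.31634813] [0.67784626 0.2366233 ] [0.60464    0.27648572] -28.569264850297614 0.16671135060220393
[0.5657 0.3082] -9.4 -165.54473876953125
```

Run:
```python
from h import *
im=cv2.imread("pics/w3.png");i=camera_info("wrist")
L=cv2.GaussianBlur(cv2.cvtColor(im,cv2.COLOR_BGR2GRAY).astype(np.float32),(0,0),.8)
from scipy.optimize import least_squares
# top-arc edge: strongest dark->bright along rays from S1
c=np.array([.565,.308]);pts=[]
back=p2w("wrist",(320,170),.012)-c;t0=np.arctan2(back[1],back[0]);rr=np.arange(.038,.054,.0003)
for t in t0+np.radians(np.arange(-55,56,3)):
    P=c+rr[:,None]*np.array([np.cos(t),np.sin(t)])
    u=cv2.projectPoints(np.c_[P,np.full(len(P),.012)],i['rvec'],i['tvec'],i['camera_matrix'],None)[0].reshape(-1,2).astype(np.float32)
    v=cv2.remap(L,u[:,0],u[:,1],cv2.INTER_LINEAR).ravel();g=np.gradient(v);k=g.argmax()
    if g[k]>2:pts.append(P[k])
pts=np.array(pts);s=least_squares(lambda p:np.hypot(*(pts-p).T)-.045,c,loss='soft_l1',f_scale=.001);print(len(pts),s.x.round(4),np.abs(s.fun).mean())
for uv in((281,186),(291,196),(302,207)):
    w=p2w("wrist",uv,.012);d=w-s.x;print(w.round(4),np.hypot(*d).round(4),np.degrees(np.arctan2(-d[1],-d[0])))
```

```text
37 [0.5637 0.3104] 0.0002904605698573641
[0.5212 0.3172] 0.0431 -9.176428677593272
[0.5314 0.3163] 0.0328 -10.478252066474369
[0.5429 0.3153] 0.0214 -13.411237834092777
```

```bash
python3 d.py .564 .309 .034 41; python3 -m inch '[[[2,0.05,0.2,0,0]]]'>/dev/null; sh s.sh 3; python3 -m inch '[[[2,0,0,0,0]]]'>/dev/null; sh s.sh 3;python3 d.py .564 .309 .034 41
```

```text
t 12.0 pos [0.5646 0.3072 0.1234] az 41.2 w 0.0552 F [-0.4 -0.5  0.2] q6 -0.39
tilt [0.017 0.004]
shift cm [ 8.94 -0.06 -0.25] turn 0.004
t 12.47 pos [0.5636 0.3051 0.0817] az 41.2 w 0.0551 F [-0.4  0.7  0.3] q6 -0.39
tilt [0.01  0.002]
shift cm [ 4.77  0.25 -0.29] turn 0.003
```

```bash
python3 -m inch '[[[0,0.25,-0.3,0,0]]]'>/dev/null; sh s.sh 3; python3 d.py .564 .309 .034 41; python3 -m inch '[[[1.5,0,0,0,0]]]'; sh s.sh 3;python3 d.py .564 .309 .034 41
```

```text
t 12.7 pos [0.5637 0.3093 0.0826] az 41.2 w 0.0551 F [ 0.4 -0.8 -0.9] q6 -0.39
tilt [0.011 0.002]
shift cm [ 4.86 -0.04  0.01] turn 0.004
time: 12.78
position: [0.5661, 0.3102, 0.0709]
tool_rot: [0.295, 0.639, -0.288, 0.649]
ft_force: [0.4, 0.7, -0.2]
grip_width: 0.055
t 12.93 pos [0.5631 0.309  0.0675] az 41.2 w 0.0553 F [-0.2  0.7 -0.6] q6 -0.39
tilt [0.009 0.001]
shift cm [3.35 0.04 0.04] turn 0.004
```

```bash
python3 -m inch '[[[1.2,0,0.03,0,0]]]'; sh s.sh 3;python3 d.py .564 .309 .034 41;  python3 -m inch '[[[1.2,0,0.03,0,0]]]'; sh s.sh 3;python3 d.py .564 .309 .034 41
```

```text
time: 13.02
position: [0.5653, 0.3095, 0.0578]
tool_rot: [0.295, 0.64, -0.289, 0.648]
ft_force: [0.8, -0.1, -1.1]
grip_width: 0.0552
t 13.17 pos [0.5627 0.3084 0.0546] az 41.2 w 0.0552 F [ 0.   0.1 -0.5] q6 -0.39
tilt [0.007 0.   ]
shift cm [2.06 0.13 0.03] turn 0.004
time: 13.25
position: [0.5648, 0.3089, 0.0444]
tool_rot: [0.294, 0.641, -0.29, 0.648]
ft_force: [0.5, -0.0, -0.6]
grip_width: 0.0551
t 13.4 pos [0.562  0.3078 0.0414] az 41.2 w 0.055 F [ 0.2  0.  -0.4] q6 -0.39
tilt [ 0.004 -0.001]
shift cm [0.74 0.23 0.04] turn 0.004
```

```bash
python3 -m inch '[[[0.75,0.1,0.03,0,0]]]'; sh s.sh 3;python3 d.py .564 .309 .034 41; python3 -m inch '[[[0,0,0,0,0.95],[0,0,0,0,0.95]]]'; sh s.sh 4;python3 d.py .564 .309 .12 41; python3 -c "
from h import *
cv2.imwrite('pics/w4.png',camera('wrist')[:,:,::-1])"
```

```text
time: 13.48
position: [0.564, 0.3085, 0.0347]
tool_rot: [0.293, 0.642, -0.291, 0.646]
ft_force: [1.1, 0.4, 0.2]
grip_width: 0.055
t 13.63 pos [0.5632 0.3083 0.0336] az 41.2 w 0.0549 F [ 0.7  0.7 -1.2] q6 -0.39
tilt [ 0.005 -0.001]
shift cm [-0.04  0.11 -0.  ] turn 0.004
time: 13.8
position: [0.5638, 0.3086, 0.0336]
tool_rot: [0.293, 0.642, -0.291, 0.646]
ft_force: [0.4, 0.2, 0.0]
grip_width: 0.062
t 14.0 pos [0.5636 0.3085 0.0337] az 41.2 w 0.0765 F [ 0.4 -0.   0.2] q6 -0.39
tilt [ 0.005 -0.   ]
shift cm [-8.63  0.1   0.02] turn 0.004
```

View pics/w4.png

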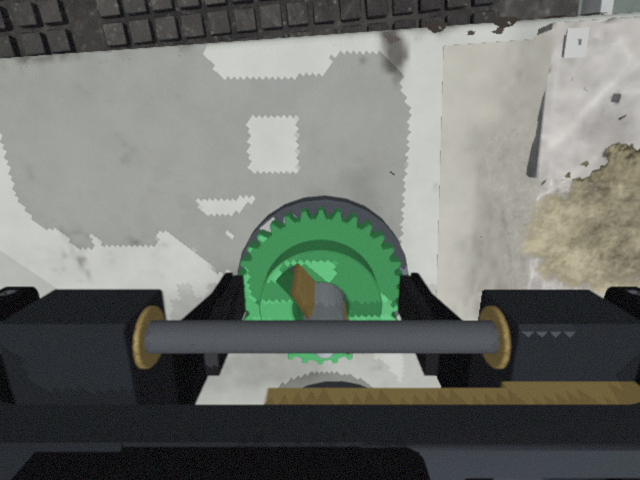

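Green sits concentric on the foot with the key in its keyway (295,290), and is released. Now retreat upward and go to blue.

```bash
python3 -m inch '[[[-2,0,0,0,0.95],[-3.5,0,0,0,1],[-3.5,0,0,0,1],[-1,0,0,0,1],[0,0,0,0,1]]]'; sh s.sh 2;python3 d.py .5844 -.0714 .12 41.2
```

```text
time: 14.47
position: [0.5602, 0.3073, 0.1338]
tool_rot: [0.29, 0.645, -0.294, 0.643]
ft_force: [0.3, -0.5, -0.2]
grip_width: 0.0866
t 14.57 pos [0.5593 0.307  0.1316] az 41.2 w 0.0868 F [-0.1 -1.4  0.5] q6 -0.39
tilt [-0.007 -0.005]
shift cm [  1.32 -23.03  30.12] turn 0.0
```

```bash
python3 -m inch '[[[0,-1.5,2,0,1],[0,-2.4,3.1,0,1],[0,-2.4,3.1,0,1],[0,-2.4,3.1,0,1],[0,-2.4,3.1,0,1],[0,-2.4,3.1,0,1],[0,-2.4,3.1,0,1],[0,-1.5,2,0,1]]]'; sh s.sh 3;python3 d.py .5844 -.0714 .12 41.2
```

```text
time: 15.23
position: [0.5686, 0.0184, 0.1162]
tool_rot: [0.282, 0.656, -0.293, 0.636]
ft_force: [0.6, 0.1, 0.6]
grip_width: 0.0869
t 15.38 pos [0.5688 0.0198 0.1163] az 41.9 w 0.0869 F [ 0.8  1.3 -0.2] q6 -0.88
tilt [-0.032 -0.002]
shift cm [-0.4  -4.93  7.82] turn 0.012
```

```bash
python3 -m inch '[[[0,-1.9,2.9,0,1],[0,-1.9,2.9,0,1],[0,-0.9,1.3,0,1]]]'; sh s.sh 3;python3 d.py .5844 -.0714 .12 41.2;python3 -m inch '[[[3,0,0,0,1],[3,0,0,0,1],[0,0,0,0,1]]]'; sh s.sh 3;python3 d.py .5844 -.0714 .024 41.2
```

```text
time: 15.63
position: [0.5777, -0.0588, 0.1117]
tool_rot: [0.281, 0.661, -0.291, 0.633]
ft_force: [0.7, -0.8, 0.7]
grip_width: 0.0873
t 15.78 pos [ 0.5769 -0.0568  0.1118] az 42.3 w 0.0868 F [-1.  -0.5  0.1] q6 -1.02
tilt [-0.043  0.005]
shift cm [-0.86 -0.45  1.55] turn 0.019
time: 16.03
position: [0.5745, -0.0504, 0.051]
tool_rot: [0.281, 0.661, -0.289, 0.633]
ft_force: [-0.9, 0.9, -0.8]
grip_width: 0.0871
t 16.18 pos [ 0.5783 -0.0519  0.0557] az 42.5 w 0.0874 F [ 0.6 -0.   1.2] q6 -1.01
tilt [-0.032  0.003]
shift cm [ 3.15 -0.8   1.93] turn 0.023
```

```bash
python3 -m inch '[[[-3,0,0,0,1]]]' >/dev/null; sh s.sh 2; for k in 1 2; do python3 -m inch '[[[0,-2,-2,0,1],[0,-2,-2,0,1],[0,0,0,0,1]]]'>/dev/null; sh s.sh 3; python3 d.py .5844 -.0714 .08 41.9; python3 -m inch '[[[0,3,3,0,1]]]'>/dev/null; sh s.sh 3; done;python3 d.py .5844 -.0714 .08 41.9
```

```text
t 16.77 pos [ 0.5368 -0.0507  0.098 ] az 42.7 w 0.0873 F [ 0.6 -0.1 -0.5] q6 -1.04
tilt [ 0.001 -0.006]
shift cm [1.81 2.1  4.74] turn 0.015
t 17.4 pos [ 0.5351 -0.0532  0.0996] az 42.8 w 0.0872 F [0.2 0.4 0.3] q6 -1.05
tilt [ 0.024 -0.012]
shift cm [2.1  2.36 4.63] turn 0.016
t 17.63 pos [ 0.5805 -0.0558  0.1014] az 42.9 w 0.0868 F [-0.4 -0.4  0.3] q6 -1.03
tilt [ 0.031 -0.014]
shift cm [ 2.18 -0.8   1.34] turn 0.017
```

```bash
for k in 1 2; do python3 -m inch '[[[0,1.5,1.5,0,1],[0,1.5,1.5,0,1],[0,0,0,0,1]]]'>/dev/null; sh s.sh 3;  python3 -m inch '[[[0,-2.4,-2.4,0,1]]]'>/dev/null; sh s.sh 3;python3 d.py .5844 -.0714 .08 41.9;  done
```

```text
t 18.27 pos [ 0.5796 -0.0536  0.0997] az 42.9 w 0.0871 F [-0.3 -0.2 -0.6] q6 -1.02
tilt [ 0.014 -0.01 ]
shift cm [ 1.99 -0.86  1.6 ] turn 0.017
t 18.9 pos [ 0.5753 -0.0512  0.0986] az 42.8 w 0.0869 F [0.3 0.3 0.9] q6 -1.02
tilt [-0.006 -0.005]
shift cm [ 1.87 -0.69  2.1 ] turn 0.016
```

```bash
python3 -m inch '[[[0,-0.5,1.2,0.016,1],[0.1,-0.2,0.8,0,1],[0.6,0,0,0,1],[0.6,0,0,0,1],[0.6,0,0,0,1],[0.6,0,0,0,1],[0.4,0,0,0,1],[0.2,0,0,0,1]]]'; python3 d.py .5844 -.0714 .024 41.9
```

```text
time: 19.57
position: [0.5867, -0.0748, 0.0652]
tool_rot: [0.287, 0.645, -0.292, 0.645]
ft_force: [0.8, 0.8, 0.1]
grip_width: 0.0872
t 19.57 pos [ 0.5867 -0.0748  0.0652] az 41.7 w 0.0872 F [0.8 0.8 0.1] q6 -1.03
tilt [-0.002 -0.006]
shift cm [ 4.12  0.08 -0.43] turn -0.004
```

```bash
python3 -m inch '[[[0.3,0,-0.2,0,1],[0.6,0,-0.1,0,1],[0.7,0,0,0,1],[0.6,0,0,0,1],[0.5,0,0,0,1],[0.3,0,0,0,1],[0.2,0,0,0,1],[0.1,0,0,0,1]]]'; python3 d.py .5844 -.0714 .023 41.9
```

```text
time: 20.23
position: [0.5836, -0.0713, 0.0274]
tool_rot: [0.286, 0.646, -0.291, 0.645]
ft_force: [-0.7, 0.2, -0.0]
grip_width: 0.0868
t 20.23 pos [ 0.5836 -0.0713  0.0274] az 41.8 w 0.0868 F [-0.7  0.2 -0. ] q6 -1.03
tilt [-0.005 -0.006]
shift cm [0.44 0.06 0.06] turn -0.002
```

```bash
python3 -m inch '[[[0.3,0.05,0.05,0,1],[0.1,0,0,0,1]]]'; python3 d.py .5844 -.0714 .023 41.9; python3 -m inch '[[[0.1,0,0,0,0],[0.05,0,0,0,0],[0.05,0,0,0,0],[0.05,0,0,0,0],[0.05,0,0,0,0],[0.05,0,0,0,0]]]' 25;python3 d.py .5844 -.0714 .024 41.9
```

```text
time: 20.4
position: [0.5845, -0.0715, 0.0231]
tool_rot: [0.286, 0.646, -0.291, 0.645]
ft_force: [0.1, -1.4, 0.3]
grip_width: 0.0871
t 20.4 pos [ 0.5845 -0.0715  0.0231] az 41.8 w 0.0871 F [ 0.1 -1.4  0.3] q6 -1.03
tilt [-0.004 -0.006]
shift cm [ 0.01 -0.   -0.02] turn -0.002
time: 20.9
position: [0.5871, -0.0719, 0.0215]
tool_rot: [0.287, 0.644, -0.291, 0.647]
ft_force: [-1.8, 0.7, 6.0]
grip_width: 0.055
t 20.9 pos [ 0.5871 -0.0719  0.0215] az 41.8 w 0.055 F [-1.8  0.7  6. ] q6 -1.03
tilt [ 0.002 -0.007]
shift cm [-0.25 -0.17 -0.21] turn -0.002
```

```bash
python3 -m inch '[[[-0.7,0,0,0,0],[-1.5,0,0,0,0],[-1.8,0,0,0,0],[-1.8,0,0,0,0],[-1.8,0,0,0,0],[-1.2,0,0,0,0],[-0.5,0,0,0,0],[0,0,0,0,0]]]'; python3 d.py .645 .228 .12 20.4;python3 -m inch '[[[0,0,0,0.06,0],[0.1,0,0,0.1,0],[0.1,0,0,0.1,0],[0.1,0,0,0.08,0],[0.1,0,0,0.02,0]]]';python3 d.py .645 .228 .12 20.4
```

```text
time: 21.57
position: [0.5818, -0.0711, 0.1169]
tool_rot: [0.285, 0.648, -0.292, 0.643]
ft_force: [0.6, 0.4, -1.5]
grip_width: 0.0554
t 21.57 pos [ 0.5818 -0.0711  0.1169] az 41.8 w 0.0554 F [ 0.6  0.4 -1.5] q6 -1.03
tilt [-0.011 -0.005]
shift cm [ -0.54  24.64 -18.09] turn 0.373
time: 21.98
position: [0.579, -0.0708, 0.1101]
tool_rot: [0.4, 0.584, -0.409, 0.576]
ft_force: [0.3, 0.5, -0.8]
grip_width: 0.0552
t 21.98 pos [ 0.579  -0.0708  0.1101] az 20.2 w 0.0552 F [ 0.3  0.5 -0.8] q6 -0.65
tilt [-0.017 -0.004]
shift cm [ -1.22  16.5  -25.76] turn -0.003
```

```bash
python3 -m inch '[[[-0.2,0.5,-0.8,0,0],[-0.2,1,-1.6,0,0],[-0.2,1.3,-2.1,0,0],[-0.2,1.3,-2.1,0,0],[-0.1,1.3,-2.1,0,0],[-0.1,1.3,-2.1,0,0],[-0.1,1.3,-2.1,0,0],[-0.1,1.3,-2.1,0,0]]]'; python3 d.py .645 .228 .12 20.4
```

```text
time: 22.65
position: [0.6115, 0.108, 0.1162]
tool_rot: [0.397, 0.589, -0.41, 0.573]
ft_force: [1.2, 0.8, -1.1]
grip_width: 0.0557
t 22.65 pos [0.6115 0.108  0.1162] az 20.5 w 0.0557 F [ 1.2  0.8 -1.1] q6 -0.36
tilt [-0.028 -0.002]
shift cm [ -0.51   7.32 -10.07] turn 0.002
```

```bash
python3 -m inch '[[[-0.1,1.2,-1.6,0,0],[-0.1,1.3,-1.8,0,0],[-0.1,1.3,-1.8,0,0],[-0.1,0.9,-1.2,0,0],[0,0.5,-0.6,0,0],[0,0.2,-0.3,0,0],[0,0,0,0,0],[0,0,0,0,0]]]'; sh s.sh 1; python3 d.py .645 .228 .12 20.4
```

```text
time: 23.32
position: [0.6333, 0.2093, 0.1161]
tool_rot: [0.39, 0.595, -0.405, 0.575]
ft_force: [-0.7, 0.2, -1.1]
grip_width: 0.0552
t 23.37 pos [0.6332 0.209  0.1161] az 21.6 w 0.0552 F [-1.5  0.5 -1.5] q6 -0.23
tilt [-0.035 -0.002]
shift cm [-0.44  1.78 -1.34] turn 0.02
```

```bash
python3 -m inch '[[[0,-2.5,0,0,0],[0,-2.5,0,0,0],[0,0,0,0,0]]]'>/dev/null; sh s.sh 3; python3 d.py .645 .228 .12 20.4; python3 -m inch '[[[0,0.5,0,0.01,0],[0,1.2,-0.2,0.01,0],[0,1.5,-0.4,0,0],[0,1.5,-0.5,0,0],[0,1.2,-0.2,0,0],[0,0.7,0,0,0],[0,0.3,0,0,0],[0,0.1,0,0,0]]]'; python3 d.py .645 .228 .12 20.4
```

```text
t 23.77 pos [0.5919 0.1884 0.1181] az 21.4 w 0.0552 F [-0.7  0.6 -1.4] q6 -0.25
tilt [-0.026 -0.001]
shift cm [-0.34  6.38 -1.75] turn 0.017
time: 24.43
position: [0.6674, 0.2267, 0.1177]
tool_rot: [0.404, 0.582, -0.409, 0.574]
ft_force: [-0.2, 0.4, -0.6]
grip_width: 0.055
t 24.43 pos [0.6674 0.2267 0.1177] az 19.8 w 0.055 F [-0.2  0.4 -0.6] q6 -0.18
tilt [-0.013  0.001]
shift cm [-0.2  -2.07 -0.88] turn -0.011
```

```bash
python3 -m inch '[[[0,-0.4,-0.2,-0.01,0],[0,-0.6,-0.3,0,0],[0,-0.4,-0.2,0,0],[0,-0.2,-0.1,0,0],[0,-0.1,0,0,0],[0,0,0,0,0]]]'; sh s.sh 1; python3 d.py .645 .228 .12 20.4
python3 - <<'E'
from h import *
from scipy.optimize import least_squares
o=robot.get_obs();im=camera("wrist");i=camera_info("wrist");z=o['position'][2]-.0215+.026
q,f=fitgear(im,"wrist",'cor',(*o['position'][:2],np.radians(13)),z=z,win=(.007,.007,.25));print("gear",q[:2].round(4),np.degrees(q[2]).round(1),f)
L=cv2.GaussianBlur(cv2.cvtColor(im,cv2.COLOR_RGB2GRAY).astype(np.float32),(0,0),.8)
np.save("pics/w5.npy",im)
def pr(P,zz):return cv2.projectPoints(np.c_[P,np.full(len(P),zz)],i['rvec'],i['tvec'],i['camera_matrix'],None)[0].reshape(-1,2)
a=np.arange(0,6.28,.05)
for P,zz in((.045*np.c_[np.cos(a),np.sin(a)]+[.645,.228],.012),(.028*np.c_[np.cos(a),np.sin(a)]+q[:2],z)):
    cv2.polylines(im,[np.round(pr(P,zz)).astype(np.int32)],True,(255,0,255),1)
cv2.imwrite("pics/w5.png",im[:,:,::-1])
E
```

```text
time: 24.93
position: [0.6452, 0.2278, 0.1175]
tool_rot: [0.401, 0.585, -0.407, 0.576]
ft_force: [-0.6, 0.0, -0.7]
grip_width: 0.0552
t 24.98 pos [0.6453 0.2279 0.1176] az 20.4 w 0.0554 F [-0.6  0.2  0.1] q6 -0.18
tilt [-0.016  0.001]
shift cm [-0.24 -0.03 -0.02] turn -0.0
gear [0.6456 0.2319] 12.8 -182.95209
```

View pics/w5.png

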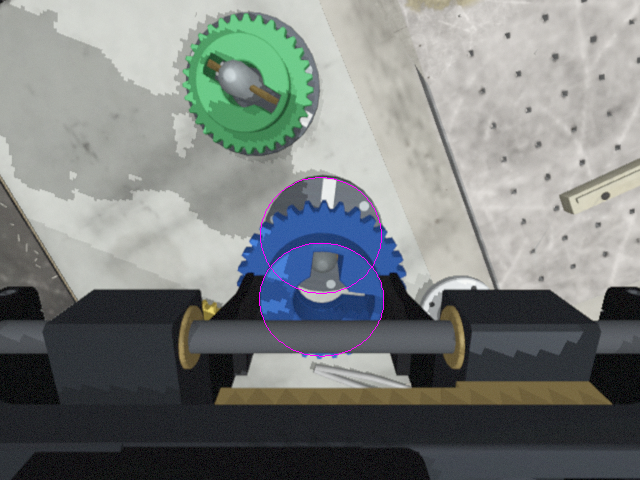

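Green shows fully seated at (250,85). Blue is held over S2 and the foot overlay matches, but the hub fit suggests blue is about 3–4 mm off the TCP along −z. I'll measure the foot in the same picture.

Run:
```python
from h import *
from scipy.optimize import least_squares
im=np.load("pics/w5.npy");i=camera_info("wrist")
L=cv2.GaussianBlur(cv2.cvtColor(im,cv2.COLOR_RGB2GRAY).astype(np.float32),(0,0),.8)
c=np.array([.645,.228]);pts=[];rr=np.arange(.038,.054,.0003)
b=p2w("wrist",(320,177),.012)-c;t0=np.arctan2(b[1],b[0])
for t in t0+np.radians(np.arange(-50,51,3)):
    P=c+rr[:,None]*np.array([np.cos(t),np.sin(t)])
    u=cv2.projectPoints(np.c_[P,np.full(len(P),.012)],i['rvec'],i['tvec'],i['camera_matrix'],None)[0].reshape(-1,2).astype(np.float32)
    v=cv2.remap(L,u[:,0],u[:,1],cv2.INTER_LINEAR).ravel();g=np.gradient(v);k=g.argmax()
    if g[k]>2:pts.append(P[k])
pts=np.array(pts);s=least_squares(lambda p:np.hypot(*(pts-p).T)-.045,c,loss='soft_l1',f_scale=.001);print(len(pts),s.x.round(4),np.abs(s.fun).mean())
d=p2w("wrist",(328,190),.012)-s.x;print(np.degrees(np.arctan2(d[1],d[0]))-90)
for n in((250,85),):
    print(p2w("wrist",(240,76),.070))
```

```text
34 [0.6464 0.2302] 0.00031520333276384405
14.607458398985756
[0.57112915 0.31156304]
```

```bash
python3 -m inch '[[[0.2,0.0,0.1,-0.01,0],[0.5,0,0.1,0,0],[0.8,0,0,0,0],[0.8,0,0,0,0],[0.8,0,0,0,0],[0.5,0,0,0,0],[0.2,0,0,0,0],[0.1,0,0,0,0]]]'; python3 d.py .6462 .2261 .034 20.6
```

```text
time: 25.7
position: [0.6464, 0.2253, 0.0734]
tool_rot: [0.398, 0.587, -0.404, 0.578]
ft_force: [0.5, -0.7, -1.4]
grip_width: 0.0551
t 25.7 pos [0.6464 0.2253 0.0734] az 21.0 w 0.0551 F [ 0.5 -0.7 -1.4] q6 -0.2
tilt [-0.015  0.001]
shift cm [ 3.94  0.06 -0.05] turn 0.006
```

```bash
python3 -m inch '[[[0.3,0.05,-0.05,0,0],[0.6,0,0,0,0],[0.6,0,0,0,0],[0.4,0,0,0,0],[0.2,0,0,0,0]]]'; python3 d.py .6462 .2261 .034 20.6;python3 -m inch '[[[0.4,0,0,0,0],[0.6,0,0,0,0],[0.4,0,0,0,0],[0.2,0,0,0,0],[0.1,0,0,0,0]]]'; python3 d.py .6462 .2261 .034 20.6
```

```text
time: 26.12
position: [0.6468, 0.2263, 0.0506]
tool_rot: [0.398, 0.587, -0.403, 0.578]
ft_force: [0.3, 0.4, -0.5]
grip_width: 0.0551
t 26.12 pos [0.6468 0.2263 0.0506] az 21.0 w 0.0551 F [ 0.3  0.4 -0.5] q6 -0.2
tilt [-0.014  0.001]
shift cm [ 1.66 -0.04  0.01] turn 0.006
time: 26.53
position: [0.6469, 0.2265, 0.0338]
tool_rot: [0.398, 0.587, -0.403, 0.578]
ft_force: [-3.9, -0.4, 11.8]
grip_width: 0.0549
t 26.53 pos [0.6469 0.2265 0.0338] az 21.0 w 0.0549 F [-3.9 -0.4 11.8] q6 -0.2
tilt [-0.014  0.001]
shift cm [-0.02 -0.08  0.02] turn 0.006
```

Contact at the expected seating height. Release and lift.

```bash
python3 -m inch '[[[-0.05,0,0,0,0.95],[0,0,0,0,0.95],[0.05,0,0,0,0.95],[0.05,0,0,0,0.95],[0.05,0,0,0,0.95],[0,0,0,0,0.95]]]'; python3 -m inch '[[[-0.7,0,0,0,1],[-1.5,0,0,0,1],[-2,0,0,0,1],[-2,0,0,0,1],[-2,0,0,0,1],[-1,0,0,0,1],[-0.3,0,0,0,1],[0,0,0,0,1]]]';python3 d.py .5822 .1078 .12 20.6; python3 -c "
from h import *
cv2.imwrite('pics/w6.png',camera('wrist')[:,:,::-1])"
```

```text
time: 27.03
position: [0.6479, 0.2267, 0.0336]
tool_rot: [0.399, 0.586, -0.402, 0.579]
ft_force: [-0.3, -0.0, -1.0]
grip_width: 0.0813
time: 27.7
position: [0.6478, 0.2263, 0.1324]
tool_rot: [0.398, 0.587, -0.404, 0.578]
ft_force: [-0.3, 0.3, -0.3]
grip_width: 0.087
t 27.7 pos [0.6478 0.2263 0.1324] az 21.0 w 0.087 F [-0.3  0.3 -0.3] q6 -0.2
tilt [-0.015  0.001]
shift cm [  1.33 -10.35   8.72] turn 0.006
```

View pics/w6.png

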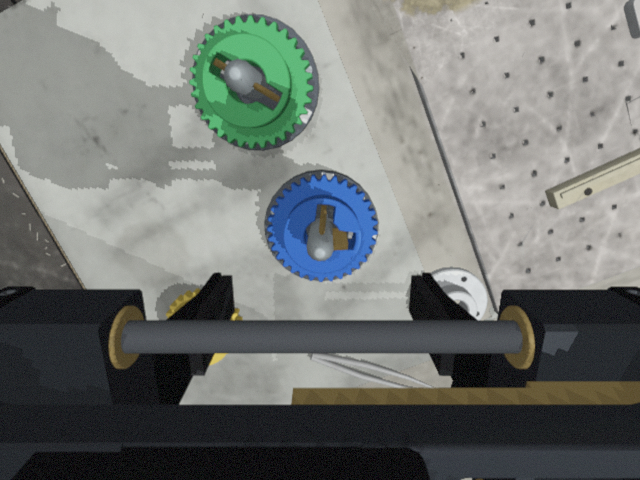

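Blue is down on its foot with the keys in its keyways, at (320,228). Now yellow, keeping azimuth 21°.

```bash
python3 -m inch '[[[0,-0.8,0.7,0,1],[0,-1.6,1.3,0,1],[0.1,-1.9,1.6,0,1],[0.1,-1.9,1.6,0,1],[0.1,-1.6,1.3,0,1],[0.1,-0.9,0.8,0,1],[0.1,-0.4,0.3,0,1],[0.1,-0.1,0,0,1]]]'; python3 d.py .5822 .1078 .08 21
```

```text
time: 28.42
position: [0.5771, 0.1152, 0.117]
tool_rot: [0.393, 0.593, -0.407, 0.573]
ft_force: [0.2, 0.5, 0.1]
grip_width: 0.0871
t 28.42 pos [0.5771 0.1152 0.117 ] az 21.1 w 0.0871 F [0.2 0.5 0.1] q6 -0.36
tilt [-0.035 -0.001]
shift cm [3.68 0.33 0.92] turn 0.002
```

```bash
python3 -m inch '[[[0,0.2,0.5,0,1],[0.2,0,0.2,0,1],[2,0,0,0,1],[2,0,0,0,1],[0,0,0,0,1],[0,0,0,0,1],[0.1,0,0,0,1],[0.1,0,0,0,1]]]'; python3 d.py .5822 .1078 .023 21
```

```text
time: 29.08
position: [0.5845, 0.1112, 0.071]
tool_rot: [0.393, 0.592, -0.405, 0.575]
ft_force: [-0.4, -0.2, 1.0]
grip_width: 0.0868
t 29.08 pos [0.5845 0.1112 0.071 ] az 21.3 w 0.0868 F [-0.4 -0.2  1. ] q6 -0.37
tilt [-0.03 -0.  ]
shift cm [ 4.81 -0.2   0.29] turn 0.005
```

```bash
python3 -m inch '[[[0.3,-0.1,0.1,0,1],[0.7,-0.1,0.1,0,1],[0.9,0,0,0,1],[0.9,0,0,0,1],[0.6,0,0,0,1],[0.4,0,0,0,1],[0.2,0,0,0,1],[0.1,0,0,0,1]]]'; python3 d.py .5822 .1078 .023 21
```

```text
time: 29.75
position: [0.5837, 0.1087, 0.028]
tool_rot: [0.394, 0.591, -0.404, 0.576]
ft_force: [-0.0, 0.0, 0.3]
grip_width: 0.0869
t 29.75 pos [0.5837 0.1087 0.028 ] az 21.3 w 0.0869 F [-0.   0.   0.3] q6 -0.38
tilt [-0.026 -0.   ]
shift cm [ 0.51 -0.16  0.03] turn 0.005
```

```bash
python3 -m inch '[[[0.3,-0.12,0,0,1],[0.15,0,0,0,1]]]'; python3 d.py .5822 .1078 .023 21; python3 -m inch '[[[0.1,0,0,0,0],[0.05,0,0,0,0],[0.05,0,0,0,0],[0.05,0,0,0,0],[0.05,0,0,0,0],[0.05,0,0,0,0]]]' 25;python3 d.py .5822 .1078 .024 21
```

```text
time: 29.92
position: [0.5823, 0.1082, 0.023]
tool_rot: [0.394, 0.591, -0.404, 0.576]
ft_force: [-0.2, 0.9, 0.2]
grip_width: 0.087
t 29.92 pos [0.5823 0.1082 0.023 ] az 21.3 w 0.087 F [-0.2  0.9  0.2] q6 -0.38
tilt [-0.026 -0.   ]
shift cm [-0.   -0.03  0.03] turn 0.006
time: 30.42
position: [0.5839, 0.1085, 0.0206]
tool_rot: [0.395, 0.59, -0.403, 0.577]
ft_force: [-0.3, 0.6, 6.6]
grip_width: 0.0587
t 30.42 pos [0.5839 0.1085 0.0206] az 21.3 w 0.0587 F [-0.3  0.6  6.6] q6 -0.38
tilt [-0.022  0.   ]
shift cm [-0.33 -0.19 -0.  ] turn 0.005
```

```bash
python3 -m inch '[[[0,0,0,0,0],[0,0,0,0,0]]]'; python3 d.py .5822 .1078 .024 21;python3 -m inch '[[[-0.7,0,0,0,0],[-1.5,0,0,0,0],[-2,0,0,0,0],[-2,0,0,0,0],[-2,0,0,0,0],[-1.2,0,0,0,0],[-0.5,0,0,0,0],[0,0,0,0,0]]]'; python3 -m inch '[[[0,0,0,0.05,0],[0,0,0,0.1,0],[0,0,0,0.08,0],[0.1,0,0,0.03,0]]]'; python3 d.py .564 .309 .13 6.3
```

```text
time: 30.58
position: [0.5842, 0.1085, 0.021]
tool_rot: [0.395, 0.59, -0.403, 0.578]
ft_force: [0.3, -0.6, -1.3]
grip_width: 0.0586
t 30.58 pos [0.5842 0.1085 0.021 ] az 21.3 w 0.0586 F [ 0.3 -0.6 -1.3] q6 -0.38
tilt [-0.021 -0.   ]
shift cm [-0.3  -0.22 -0.01] turn 0.005
time: 31.25
position: [0.5831, 0.1081, 0.1235]
tool_rot: [0.393, 0.592, -0.405, 0.575]
ft_force: [-0.5, -0.6, -1.4]
grip_width: 0.059
time: 31.58
position: [0.5814, 0.108, 0.1209]
tool_rot: [0.466, 0.533, -0.482, 0.516]
ft_force: [0.8, 0.4, 0.2]
grip_width: 0.0585
t 31.58 pos [0.5814 0.108  0.1209] az 5.7 w 0.0585 F [0.8 0.4 0.2] q6 -0.1
tilt [-0.033 -0.001]
shift cm [ -0.86   0.25 -20.18] turn -0.01
```

```bash
python3 -m inch '[[[-0.1,0,-0.7,-0.01,0],[-0.1,0,-1.5,0,0],[-0.1,0.1,-2.2,0,0],[-0.1,0,-2.5,0,0],[-0.1,0.1,-2.5,0,0],[-0.1,0,-2.5,0,0],[-0.1,0,-2,0,0],[-0.1,0,-1.2,0,0]]]'; python3 -m inch '[[[0,0,-0.8,0,0],[0,0,-0.4,0,0],[0,0,-0.1,0,0],[0,0,0,0,0]]]';python3 d.py .564 .309 .13 6.3
```

```text
time: 32.25
position: [0.5614, 0.2628, 0.1224]
tool_rot: [0.459, 0.539, -0.483, 0.515]
ft_force: [-0.0, 0.6, -0.4]
grip_width: 0.0586
time: 32.58
position: [0.5577, 0.2789, 0.1207]
tool_rot: [0.456, 0.541, -0.482, 0.516]
ft_force: [-0.2, 0.4, -1.2]
grip_width: 0.0583
t 32.58 pos [0.5577 0.2789 0.1207] az 6.8 w 0.0583 F [-0.2  0.4 -1.2] q6 0.15
tilt [-0.051 -0.004]
shift cm [-0.97  0.94 -2.91] turn 0.01
```

```bash
python3 -m inch '[[[0,-3,1,0,0],[0,-3,1,0,0],[0,0,0,0,0]]]'>/dev/null; sh s.sh 2; python3 d.py .564 .309 .13 6.3;  python3 -m inch '[[[0,0.5,-0.3,0,0],[0,1.2,-0.6,0,0],[0,1.5,-0.8,0,0],[0,1.5,-0.8,0,0],[0,1.2,-0.6,0,0],[0,0.7,-0.4,0,0],[0,0.3,-0.2,0,0],[0,0.1,0,0,0]]]'; python3 d.py .564 .309 .12 6.3
```

```text
t 32.93 pos [0.5066 0.2505 0.1235] az 6.7 w 0.0587 F [-0.4 -0.7 -1.2] q6 0.13
tilt [-0.041 -0.001]
shift cm [-0.9   6.35 -5.14] turn 0.007
time: 33.6
position: [0.5896, 0.298, 0.1227]
tool_rot: [0.467, 0.534, -0.476, 0.52]
ft_force: [0.2, -0.7, -1.2]
grip_width: 0.0587
t 33.6 pos [0.5896 0.298  0.1227] az 6.3 w 0.0587 F [ 0.2 -0.7 -1.2] q6 0.18
tilt [-0.024  0.003]
shift cm [ 0.33 -2.41 -1.38] turn 0.0
```

```bash
python3 -m inch '[[[0,-0.4,-0.2,0,0],[0,-0.6,-0.4,0,0],[0,-0.6,-0.4,0,0],[0,-0.4,-0.2,0,0],[0,-0.2,-0.1,0,0],[0,-0.1,0,0,0],[0,0,0,0,0]]]'; sh s.sh 1; python3 d.py .564 .309 .12 6.3
cat > rel.py <<'E'
from h import *
import sys
o=robot.get_obs();im=camera("wrist");i=camera_info("wrist");kind=sys.argv[1];z=o['position'][2]-.021+.026
q,f=fitgear(im,"wrist",kind,(*o['position'][:2],np.radians(float(sys.argv[2]))),z=z,win=(.007,.007,.25));print("gear",q[:2].round(4),np.degrees(q[2]).round(1),f)
a=np.arange(0,6.28,.05)
for P in(.028*np.c_[np.cos(a),np.sin(a)],outline(kind,0)):
    cv2.polylines(im,[np.round(proj("wrist",P,q,z,i)).astype(np.int32)],True,(255,0,255),1)
P=.042*np.c_[np.cos(a),np.sin(a)];c=[float(v) for v in sys.argv[3:5]]
cv2.polylines(im,[np.round(proj("wrist",P,[*c,0],.022,i)).astype(np.int32)],True,(255,255,0),1)
cv2.imwrite(sys.argv[5],im[:,:,::-1])
E
python3 rel.py opp -8.5 .564 .309 pics/w7.png
```

```text
time: 34.18
position: [0.5609, 0.3086, 0.1231]
tool_rot: [0.466, 0.534, -0.477, 0.519]
ft_force: [0.5, 0.6, -0.1]
grip_width: 0.0589
t 34.23 pos [0.5611 0.3086 0.1231] az 6.3 w 0.0584 F [-0.   0.1 -0.9] q6 0.21
tilt [-0.027  0.002]
shift cm [ 0.31  0.3  -0.01] turn 0.0
gear [0.5609 0.3102] -8.2 -176.2572021484375
```

View pics/w7.png

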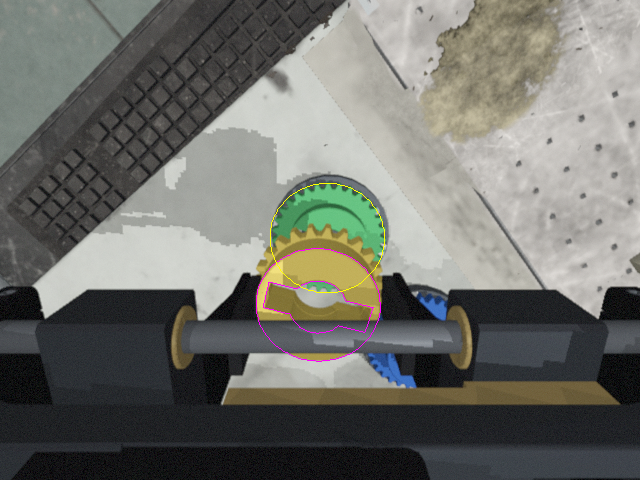

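```bash
python3 -m inch '[[[0.2,0.2,0,0,0],[0.5,0.1,0,0,0],[0.7,0,0,0,0],[0.5,0,0,0,0],[0.2,0,0,0,0],[0.1,0,0,0,0]]]'; python3 d.py .564 .309 .059 6.3
```

```text
time: 34.78
position: [0.5657, 0.3084, 0.0987]
tool_rot: [0.467, 0.534, -0.477, 0.519]
ft_force: [-0.3, -0.3, -1.4]
grip_width: 0.0586
t 34.78 pos [0.5657 0.3084 0.0987] az 6.2 w 0.0586 F [-0.3 -0.3 -1.4] q6 0.21
tilt [-0.025  0.003]
shift cm [ 3.97 -0.06 -0.05] turn -0.001
```

```bash
python3 -m inch '[[[0.2,-0.15,-0.05,0,0],[0.5,0,0,0,0],[0.6,0,0,0,0],[0.3,0,0,0,0],[0.1,0,0,0,0]]]'; python3 d.py .564 .309 .059 6.3; python3 -m inch '[[[0.2,0,0,0,0],[0.5,0,0,0,0],[0.5,0,0,0,0],[0.2,0,0,0,0],[0.1,0,0,0,0]]]'; python3 d.py .564 .309 .059 6.3
```

```text
time: 35.2
position: [0.5632, 0.3087, 0.0793]
tool_rot: [0.467, 0.534, -0.478, 0.519]
ft_force: [0.5, -0.8, 1.4]
grip_width: 0.059
t 35.2 pos [0.5632 0.3087 0.0793] az 6.2 w 0.059 F [ 0.5 -0.8  1.4] q6 0.21
tilt [-0.026  0.002]
shift cm [ 2.03  0.14 -0.01] turn -0.001
time: 35.62
position: [0.5629, 0.3088, 0.0627]
tool_rot: [0.467, 0.534, -0.478, 0.519]
ft_force: [0.0, -0.1, -0.9]
grip_width: 0.0586
t 35.62 pos [0.5629 0.3088 0.0627] az 6.2 w 0.0586 F [ 0.  -0.1 -0.9] q6 0.21
tilt [-0.026  0.002]
shift cm [ 0.37  0.12 -0.01] turn -0.001
```

```bash
python3 -m inch '[[[0.2,0.05,0,0,0],[0.2,0,0,0,0],[0.1,0,0,0,0]]]'; python3 d.py .564 .309 .059 6.3; python3 -m inch '[[[0,0,0,0,0.95],[0,0,0,0,0.95],[0.05,0,0,0,0.95],[0.05,0,0,0,0.95],[0.05,0,0,0,0.95],[0,0,0,0,0.95]]]'; python3 -m inch '[[[-0.7,0,0,0,1],[-1.5,0,0,0,1],[-2,0,0,0,1],[-2,0,0,0,1],[-1.2,0,0,0,1],[-0.5,0,0,0,1],[-0.1,0,0,0,1],[0,0,0,0,1]]]';python3 d.py .6896 .0066 .13 6.3; python3 -c "
from h import *
cv2.imwrite('pics/w8.png',camera('wrist')[:,:,::-1])"
```

```text
time: 35.87
position: [0.5635, 0.309, 0.0584]
tool_rot: [0.467, 0.534, -0.477, 0.519]
ft_force: [-2.4, -1.4, 12.0]
grip_width: 0.0587
t 35.87 pos [0.5635 0.309  0.0584] az 6.2 w 0.0587 F [-2.4 -1.4 12. ] q6 0.21
tilt [-0.026  0.002]
shift cm [-0.06  0.05  0.  ] turn -0.001
time: 36.37
position: [0.5646, 0.3093, 0.0579]
tool_rot: [0.468, 0.533, -0.477, 0.52]
ft_force: [-0.6, -0.6, 0.6]
grip_width: 0.0819
time: 37.03
position: [0.5656, 0.3087, 0.1418]
tool_rot: [0.467, 0.534, -0.478, 0.519]
ft_force: [-0.4, 0.5, 1.4]
grip_width: 0.0872
t 37.03 pos [0.5656 0.3087 0.1418] az 6.2 w 0.0872 F [-0.4  0.5  1.4] q6 0.21
tilt [-0.026  0.002]
shift cm [ 0.79  9.08 31.38] turn -0.001
```

View pics/w8.png

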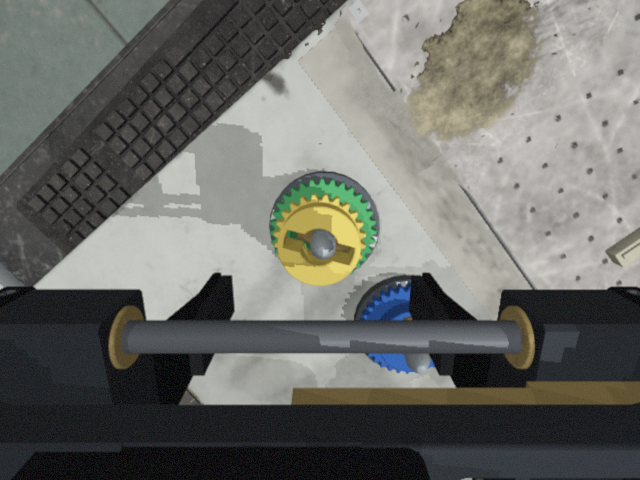

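Yellow lies flat on green's hub, concentric at (320,243). Last gear: red.

```bash
python3 -m inch '[[[0,0.2,0.7,0,1],[0,0.4,1.5,0,1],[0,0.7,2.5,0,1],[0,0.8,2.8,0,1],[0,0.8,2.8,0,1],[0,0.8,2.8,0,1],[0,0.8,2.8,0,1],[0,0.8,2.8,0,1]]]';  python3 -m inch '[[[0,0.8,2.8,0,1],[0,0.7,2.5,0,1],[0,0.6,2,0,1],[0,0.3,1,0,1],[0,0.1,0.4,0,1],[0,0,0,0,1]]]'; python3 d.py .6896 .0066 .08 6.3
```

```text
time: 37.75
position: [0.6361, 0.1196, 0.1311]
tool_rot: [0.46, 0.539, -0.479, 0.518]
ft_force: [-0.7, 0.6, -0.8]
grip_width: 0.0868
time: 38.25
position: [0.672, 0.0159, 0.1233]
tool_rot: [0.46, 0.538, -0.485, 0.513]
ft_force: [-0.3, 0.9, 0.3]
grip_width: 0.087
t 38.25 pos [0.672  0.0159 0.1233] az 6.0 w 0.087 F [-0.3  0.9  0.3] q6 -0.24
tilt [-0.049 -0.003]
shift cm [4.24 1.86 1.12] turn -0.005
```

```bash
for k in 1 2; do python3 -m inch '[[[0,-3,0,0,1],[0,-3,0,0,1],[0,0,0,0,1]]]'>/dev/null; sh s.sh 2; python3 d.py .6896 .0066 .1 6.3;  python3 -m inch '[[[0,0.5,0.1,0,1],[0,1.2,0.2,0,1],[0,1.5,0.2,0,1],[0,1.5,0.2,0,1],[0,1,0,0,1],[0,0.5,0,0,1],[0,0.2,0,0,1],[0,0,0,0,1]]]'; done; python3 d.py .6896 .0066 .1 6.3
```

```text
t 38.6 pos [0.6148 0.011  0.1248] az 6.1 w 0.087 F [ 0.  -0.3  0.4] q6 -0.26
tilt [-0.044 -0.002]
shift cm [2.16 7.49 1.24] turn -0.003
time: 39.27
position: [0.6924, 0.017, 0.1237]
tool_rot: [0.463, 0.535, -0.478, 0.52]
ft_force: [0.5, 0.2, -0.0]
grip_width: 0.0873
t 39.62 pos [0.6372 0.0108 0.1251] az 6.7 w 0.0873 F [-0.2  0.2  0.1] q6 -0.27
tilt [-0.021 -0.004]
shift cm [2.4  5.21 1.02] turn 0.007
time: 40.28
position: [0.7156, 0.011, 0.1263]
tool_rot: [0.467, 0.529, -0.473, 0.528]
ft_force: [-0.6, 1.0, -0.1]
grip_width: 0.0868
t 40.28 pos [0.7156 0.011  0.1263] az 6.7 w 0.0868 F [-0.6  1.  -0.1] q6 -0.25
tilt [-0.007 -0.005]
shift cm [ 2.65 -2.61  0.12] turn 0.007
```

```bash
python3 -m inch '[[[0.2,-0.4,0.05,0.005,1],[0.4,-0.6,0.05,0,1],[0.6,-0.6,0,0,1],[0.6,-0.4,0,0,1],[0.6,-0.2,0,0,1],[0.6,-0.1,0,0,1],[0.4,0,0,0,1],[0.2,0,0,0,1]]]';  python3 d.py .6896 .0066 .06 6.3
```

```text
time: 40.95
position: [0.6862, 0.007, 0.0865]
tool_rot: [0.467, 0.529, -0.475, 0.525]
ft_force: [-0.8, 0.0, 0.9]
grip_width: 0.0871
t 40.95 pos [0.6862 0.007  0.0865] az 6.4 w 0.0871 F [-0.8  0.   0.9] q6 -0.26
tilt [-0.012 -0.005]
shift cm [2.65 0.37 0.07] turn 0.001
```

```bash
python3 -m inch '[[[0.3,0.2,0.05,0,1],[0.7,0.1,0,0,1],[0.9,0.05,0,0,1],[0.9,0,0,0,1],[0.9,0,0,0,1],[0.6,0,0,0,1],[0.4,0,0,0,1],[0.2,0,0,0,1]]]';  python3 d.py .6896 .0066 .023 6.3
```

```text
time: 41.62
position: [0.6903, 0.0067, 0.0311]
tool_rot: [0.467, 0.529, -0.475, 0.525]
ft_force: [0.1, -0.5, 0.4]
grip_width: 0.087
t 41.62 pos [0.6903 0.0067 0.0311] az 6.4 w 0.087 F [ 0.1 -0.5  0.4] q6 -0.26
tilt [-0.012 -0.005]
shift cm [ 0.81 -0.06 -0.  ] turn 0.001
```

```bash
python3 -m inch '[[[0.3,-0.1,0,0,1],[0.3,-0.05,0,0,1],[0.2,0,0,0,1]]]'; python3 d.py .6896 .0066 .023 6.3; python3 -m inch '[[[0.05,0,0,0,0],[0.05,0,0,0,0],[0.05,0,0,0,0],[0.05,0,0,0,0],[0.05,0,0,0,0],[0.05,0,0,0,0],[0.05,0,0,0,0]]]' 25;python3 d.py .6896 .0066 .023 6.3
```

```text
time: 41.87
position: [0.6885, 0.0065, 0.022]
tool_rot: [0.467, 0.529, -0.475, 0.525]
ft_force: [0.1, 0.1, 0.2]
grip_width: 0.0871
t 41.87 pos [0.6885 0.0065 0.022 ] az 6.4 w 0.0871 F [0.1 0.1 0.2] q6 -0.26
tilt [-0.012 -0.004]
shift cm [-0.1  0.1  0. ] turn 0.002
time: 42.45
position: [0.6903, 0.0065, 0.0207]
tool_rot: [0.468, 0.528, -0.474, 0.526]
ft_force: [-1.4, 0.3, 1.6]
grip_width: 0.059
t 42.45 pos [0.6903 0.0065 0.0207] az 6.4 w 0.059 F [-1.4  0.3  1.6] q6 -0.26
tilt [-0.007 -0.005]
shift cm [-0.23 -0.07 -0.02] turn 0.001
```

Same 59 mm reading as yellow. Lift, turn −0.635, then go to S2.

```bash
python3 -m inch '[[[-0.7,0,0,0,0],[-1.5,0,0,0,0],[-2,0,0,0,0],[-2,0,0,0,0],[-2,0,0,0,0],[-1.2,0,0,0,0],[-0.5,0,0,0,0],[0,0,0,0,0]]]'; python3 -m inch '[[[0,0,0,-0.06,0],[0,0,0,-0.11,0],[0,0,0,-0.11,0],[0,0,0,-0.11,0],[0,0,0,-0.11,0],[0,0,0,-0.09,0],[0,0,0,-0.04,0]]]'; python3 d.py .645 .228 .13 42.8
```

```text
time: 43.12
position: [0.6881, 0.007, 0.1222]
tool_rot: [0.466, 0.53, -0.476, 0.524]
ft_force: [0.1, -0.3, -0.9]
grip_width: 0.0591
time: 43.7
position: [0.6836, 0.0074, 0.1149]
tool_rot: [0.27, 0.66, -0.279, 0.643]
ft_force: [-0.3, 0.4, -1.1]
grip_width: 0.059
t 43.7 pos [0.6836 0.0074 0.1149] az 44.3 w 0.059 F [-0.3  0.4 -1.1] q6 -0.92
tilt [-0.027 -0.003]
shift cm [ -1.47  12.59 -18.52] turn 0.026
```

```bash
python3 -m inch '[[[-0.2,0.4,-0.6,0.01,0],[-0.2,0.8,-1.2,0.01,0],[-0.2,1.2,-1.8,0,0],[-0.2,1.4,-2.1,0,0],[-0.1,1.4,-2.1,0,0],[-0.1,1.4,-2.1,0,0],[-0.1,1.4,-2.1,0,0],[-0.1,1.2,-1.8,0,0]]]';  python3 -m inch '[[[-0.1,1,-1.4,0,0],[0,0.6,-0.8,0,0],[0,0.3,-0.4,0,0],[0,0,0,0,0]]]'; python3 d.py .645 .228 .13 42.8
```

```text
time: 44.37
position: [0.6523, 0.1741, 0.1189]
tool_rot: [0.282, 0.658, -0.296, 0.632]
ft_force: [-0.0, 0.4, -0.2]
grip_width: 0.0589
time: 44.7
position: [0.6446, 0.2147, 0.1172]
tool_rot: [0.281, 0.661, -0.296, 0.63]
ft_force: [1.3, -0.4, -0.7]
grip_width: 0.0589
t 44.7 pos [0.6446 0.2147 0.1172] az 41.9 w 0.0589 F [ 1.3 -0.4 -0.7] q6 -0.58
tilt [-0.048 -0.002]
shift cm [-1.28  0.87 -1.  ] turn -0.016
```

```bash
for k in 1 2; do python3 -m inch '[[[0,-2.8,-1.2,0,0],[0,-2.8,-1.2,0,0],[0,0,0,0,0]]]'>/dev/null; sh s.sh 2; python3 -m inch '[[[0,0.5,0.2,-0.008,0],[0,1.2,0.4,0,0],[0,1.4,0.5,0,0],[0,1.4,0.5,0,0],[0,1,0.3,0,0],[0,0.5,0.2,0,0],[0,0.2,0,0,0],[0,0,0,0,0]]]'; done; python3 d.py .645 .228 .125 42.8
```

```text
time: 45.72
position: [0.6679, 0.2182, 0.1176]
tool_rot: [0.285, 0.653, -0.292, 0.638]
ft_force: [-0.4, -1.2, -1.2]
grip_width: 0.059
time: 46.73
position: [0.6884, 0.2279, 0.1204]
tool_rot: [0.286, 0.648, -0.284, 0.646]
ft_force: [-0.1, -0.3, -0.4]
grip_width: 0.0593
t 46.73 pos [0.6884 0.2279 0.1204] az 42.4 w 0.0593 F [-0.1 -0.3 -0.4] q6 -0.58
tilt [-0.001  0.004]
shift cm [-0.45 -3.19 -2.93] turn -0.007
```

```bash
python3 -m inch '[[[0,-0.4,-0.4,-0.007,0],[0,-0.8,-0.7,0,0],[0,-0.8,-0.7,0,0],[0,-0.5,-0.4,0,0],[0,-0.3,-0.2,0,0],[0,-0.1,-0.1,0,0],[0,0,0,0,0]]]'; sh s.sh 1; python3 d.py .645 .228 .12 42.8; python3 rel.py cor 13 .6464 .2302 pics/w9.png
```

```text
time: 47.32
position: [0.6445, 0.2255, 0.1201]
tool_rot: [0.282, 0.65, -0.282, 0.646]
ft_force: [-0.5, -0.2, -0.7]
grip_width: 0.0592
t 47.37 pos [0.6448 0.2255 0.1202] az 42.9 w 0.0587 F [-0.4  0.3 -1. ] q6 -0.58
tilt [-0.005  0.003]
shift cm [ 0.02  0.18 -0.17] turn 0.002
gear [0.6443 0.2253] 12.0 -161.3898162841797
```

View pics/w9.png

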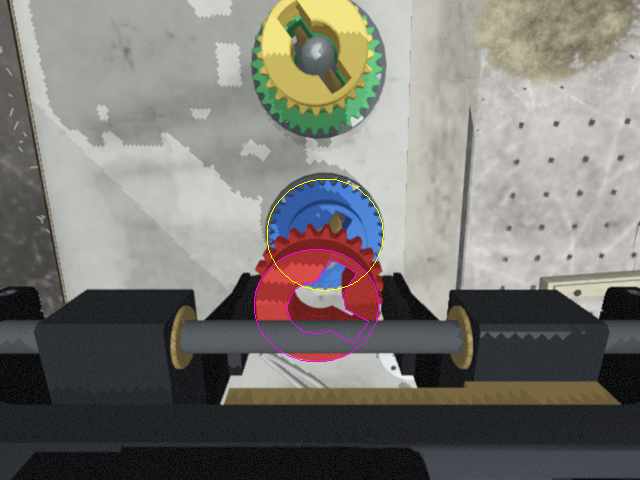

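Red's contour fit is good (hub at about (317,305)), and blue below sits inside the expected circle. I need about +0.3 in y, −0.2 in z and a small turn, then lower.

```bash
python3 -m inch '[[[0.2,0.2,-0.15,-0.015,0],[0.5,0.1,-0.1,0,0],[0.5,0,0,0,0],[0.3,0,0,0,0],[0.2,0,0,0,0],[0.1,0,0,0,0]]]'; python3 d.py .6455 .229 .059 43.8
```

```text
time: 47.92
position: [0.6479, 0.2299, 0.1002]
tool_rot: [0.278, 0.652, -0.276, 0.65]
ft_force: [0.5, -0.1, -0.8]
grip_width: 0.0588
t 47.92 pos [0.6479 0.2299 0.1002] az 43.9 w 0.0588 F [ 0.5 -0.1 -0.8] q6 -0.59
tilt [-0.002  0.003]
shift cm [ 4.12 -0.24 -0.08] turn 0.001
```

```bash
python3 -m inch '[[[0.2,-0.2,-0.1,0,0],[0.5,-0.1,0,0,0],[0.6,0,0,0,0],[0.3,0,0,0,0],[0.1,0,0,0,0]]]'; python3 d.py .6455 .229 .059 43.8; python3 -m inch '[[[0.2,0,0,0,0],[0.5,0,0,0,0],[0.5,0,0,0,0],[0.2,0,0,0,0],[0.1,0,0,0,0]]]'; python3 d.py .6455 .229 .059 43.8
```

```text
time: 48.33
position: [0.6444, 0.2283, 0.0808]
tool_rot: [0.278, 0.652, -0.277, 0.649]
ft_force: [-0.1, -0.2, -0.6]
grip_width: 0.0592
t 48.33 pos [0.6444 0.2283 0.0808] az 43.8 w 0.0592 F [-0.1 -0.2 -0.6] q6 -0.59
tilt [-0.003  0.003]
shift cm [2.18 0.13 0.03] turn 0.001
time: 48.75
position: [0.6445, 0.2283, 0.0641]
tool_rot: [0.278, 0.652, -0.277, 0.649]
ft_force: [-0.4, 1.1, -0.7]
grip_width: 0.0592
t 48.75 pos [0.6445 0.2283 0.0641] az 43.8 w 0.0592 F [-0.4  1.1 -0.7] q6 -0.59
tilt [-0.003  0.003]
shift cm [0.51 0.12 0.02] turn 0.001
```

```bash
python3 -m inch '[[[0.2,0.05,0,0,0],[0.2,0,0,0,0],[0.2,0,0,0,0],[0.1,0,0,0,0]]]'; python3 -m inch '[[[0,0,0,0,0.95],[0,0,0,0,0.95],[0.05,0,0,0,0.95],[0.05,0,0,0,0.95],[0.05,0,0,0,0.95],[0,0,0,0,0.95]]]'; python3 -m inch '[[[-0.7,0,0,0,1],[-1.5,0,0,0,1],[-2,0,0,0,1],[-2,0,0,0,1],[-1.5,0,0,0,1],[-1,0,0,0,1],[-0.5,0,0,0,1],[0,0,0,0,1]]]'; python3 -m inch '[[[0,-2.5,0.3,0,1],[0,-2.5,0.3,0,1],[0,-3,0.3,0,1],[0,-3,0,0,1],[0,-2.5,0,0,1],[0,-1.5,0,0,1]]]';python3 -c "
from h import *
a=camera('wrist')[:,:,::-1];cv2.imwrite('pics/w10.png',a);b=camera('scene')[:,:,::-1];c=cv2.resize(b[200:380,180:420],(0,0),fx=2.2,fy=2.2,interpolation=cv2.INTER_CUBIC);cv2.imwrite('pics/s10.png',c);cv2.imwrite('pics/t10.png',camera('top')[:,:,::-1])"
```

```text
time: 49.08
position: [0.645, 0.2288, 0.0586]
tool_rot: [0.278, 0.652, -0.277, 0.649]
ft_force: [-2.3, -0.7, 6.0]
grip_width: 0.059
time: 49.58
position: [0.6464, 0.2292, 0.0583]
tool_rot: [0.278, 0.651, -0.276, 0.65]
ft_force: [1.3, -0.0, -0.3]
grip_width: 0.0818
time: 50.25
position: [0.645, 0.2284, 0.154]
tool_rot: [0.277, 0.652, -0.277, 0.649]
ft_force: [-0.1, 0.3, 0.1]
grip_width: 0.087
time: 50.75
position: [0.5402, 0.1171, 0.1501]
tool_rot: [0.276, 0.653, -0.275, 0.65]
ft_force: [0.0, 0.3, 0.1]
grip_width: 0.0871
```

View pics/w10.png

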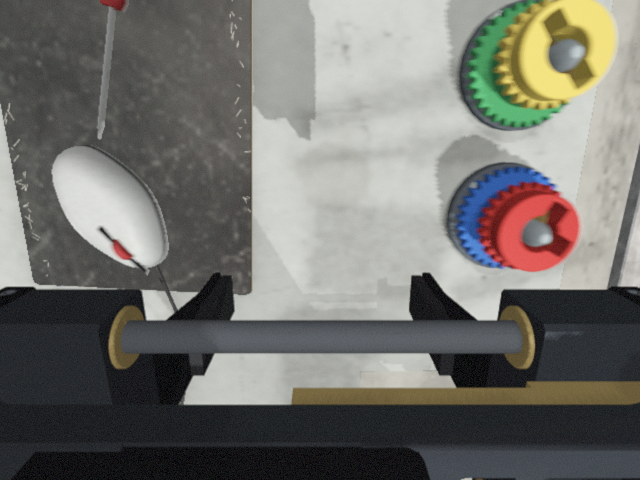

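View pics/s10.png

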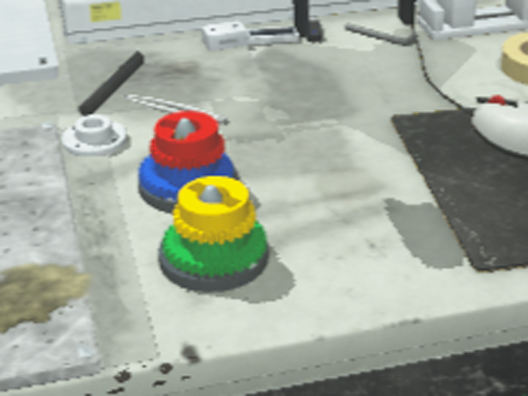

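Both stacks look flat and seated in the scene view (red on blue at about (187,150), yellow on green at about (213,225)), and the tweezers, hex key and tape lie where they were. The gripper is clear, so I hand in.

Run:
```python
from h import *
im=cv2.imread("pics/w10.png")[:,:,::-1].copy()
for n,k,p in(("yellow",'opp',(.565,.3095,np.radians(-9))),("red",'cor',(.646,.229,np.radians(13)))):
    q,f=fitgear(im,"wrist",k,p,z=.064,win=(.01,.01,.3));print(n,q[:2].round(4),np.degrees(q[2]).round(1),round(float(f),1))
print(robot.hand_in())
```

```text
yellow [0.5637 0.3105] -9.2 -203.7
red [0.6456 0.2293] 14.7 -232.6
the job is handed in; nothing more can be done
None
```

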